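# Load the test point and light the gauge

### The arm

A 6-joint arm with a two-finger parallel gripper is mounted at the origin on the work surface. World frame = base frame: x ahead of the robot, y to its left, z up, the work surface at z = 0. Lengths are in m, angles in degrees, forces in N, time in s.
With the tool pointing down it reaches from about 0.375 to 0.9 m from the base axis. Payload 3.1 kg.
Tool frame: the origin (TCP) lies at the very end of the fingers, on their centre line; the grasp point (between the pads) lies 19 mm behind it; z points along the fingers, x is the direction in which the jaws open and shut, and the axes are right-handed (so a half turn about z gives the same grasp; the last joint's range is limited). The gripper opens to 87 mm and grips with 3 to 60 N. Pads are 19 mm wide; open, the fingers measure 117 mm over their backs; the gripper's body (75 mm by 190 mm) begins 51 mm behind the grasp point.
Start: joints at [65.747, 30.224, 82.088, -0, 67.689, -10.227], TCP at [0.151, 0.606, 0.223] pointing down, gripper open.
Joint ranges: [-176.69, 176.69], [-43.24, 126.21], [12.49, 139.97], [-82, 262], [0, 151.66], [-163.58, 163.58]. Speed limits (degrees/s): [159.86, 159.86, 180, 180, 180, 180].

### API

Orientations are given as a 3x3 rotation matrix whose columns are the frame's x, y, z axes.
In Python, from rig import read_state, capture, bot gives the robot as it stands.
- The arm moves only by the shell command python3 -m crank 'ROWS' [OPENING]. ROWS is JSON, a list of rows, each a list of 2 entries, a list of its own where there are three numbers: the shift along the tool's x, y, z in cm, then the turn, a rotation vector about the tool's x, y, z in rad. In form: [[[dx, dy, dz], [wx, wy, wz]], ...]. A call has 1 to 12 rows; each row shifts and turns the commanded pose from where the row before left it, along the tool's axes as they then stand; what a row does not reach is not made up. A row lasts 1/10 s, in which the tool goes at most 50 mm and 8.59 degrees, less where a joint would pass 70% of its speed; a pose out of reach is approached as far as the arm can. A call with a gripper value outside its range is refused whole. OPENING is the closure, from -1 (fully open) to 1 (shut), set as the call begins (- or left out, the last holds). The fingers move at their own pace and stop on an object; the grip force is fixed at half the most. Time passes only in rows, so rows that do not move let the fingers close. It gives the time, the measured TCP pose, the force and the opening at its end, in the units of the state.
- read_state(): the state, without advancing time (a new reading comes with each control period).
- capture(name): name is "scene" or "top" or "wrist"; returns a dict with "pixels" (384x512x3 uint8, red, green, blue), "camera_matrix" (3x3 intrinsics, pixels), "R" (3x3) and "t" (3): a world point X has camera coordinates R X + t. Camera axes: x right, y down, z forward; pixel columns grow to the right and rows downward; lengths in m; the calibration is good to about 2 mm. A picture is of the moment at which its call begins. There is no depth.
- bot.hand_in(): hands the job in, once; it reports no verdict.
The state is a dict: "time_s": time; "joint_positions": joint angles; "qvel": joint speeds; "tau": joint torques, N m; "position": TCP position; "tcp_rot": TCP orientation; "force": force on the tool from outside, world axes, zero at the start; "moment": the same for the moment, N m; "opening": opening from 0.0 (shut) to 1.0 (fully open).
Only numpy, scipy, OpenCV 4.12 (cv2) and the standard library are available. Lean on these libraries where they do the work, as an engineer would, in place of code of your own. Each camera call takes 0.05 s, during which the arm holds its last target.

### The job

Set up the next test point on the dead-weight tester: take any two of the three steel ring weights from the weight board and lower them, without dropping them, over the spindle of the piston carrier so that they lie flat on its plate one upon the other, leaving the third steel weight and the brass one on the board. Then draw the lit torch up out of its dock, tilt it, and finish still holding it in the air so that it shines squarely onto the middle of the sloping gauge dial from 10 to 20 cm away, for the dial to be read: do not put it down or let go. Keep torch and robot off the gauge and leave everything else on the bench where it is.

Things in the scene. Friction and masses are not known exactly. Their poses are not given: they have to be found in the camera images.
- steel1: One of three identical bright steel ring weights: 52 mm across, 22 mm thick, a 20 mm hole through the middle, 0.31 kg. Origin at the centre of the underside; z is the ring's axis, up. At the start it lies flat on the black weight board, in any of its four places, 80 mm from the middle of its neighbours.
- steel2: One of three identical bright steel ring weights: 52 mm across, 22 mm thick, a 20 mm hole through the middle, 0.31 kg. Origin at the centre of the underside; z is the ring's axis, up. At the start it lies flat on the black weight board, in any of its four places, 80 mm from the middle of its neighbours.
- steel3: One of three identical bright steel ring weights: 52 mm across, 22 mm thick, a 20 mm hole through the middle, 0.31 kg. Origin at the centre of the underside; z is the ring's axis, up. At the start it lies flat on the black weight board, in any of its four places, 80 mm from the middle of its neighbours.
- brass: A smaller brass ring weight, 42 mm across, 16 mm thick, hole 20 mm, 0.15 kg, on the same board. Not wanted: leave it. Origin at the centre of the underside.
- board: Black weight board, fixed, 165 x 165 x 12 mm, origin at the centre of its underside on the bench, sides along its x and y. Four aluminium locating studs, 12 mm in diameter and 8 mm tall, stand on its top face at x, y = +-40 mm; each weight lies over one. The board may be on the robot's left or right, the dock then on the other side.
- tester: Dead-weight pressure tester, fixed: grey base 220 x 340 mm, its top 34 mm above the bench; origin under the middle of the base; its -x side faces the robot. Piston column at x 0, y +100 mm (see seat), gauge at y -100 mm (see dial), in the middle a screw pump whose four-spoke hand capstan sticks out to x -170 mm, up to 110 mm high.
- seat (a point): Centre of the top face of the piston carrier's plate (aluminium, 66 mm across), 125 mm above the bench, on the axis of the spindle, z up. The spindle, 12 mm in diameter with a tapered tip, stands 65 mm above this point. Two weights stacked there reach 44 mm up it. Does not move.
- dial (a point): Centre of the face of the pressure gauge: white dial with black marks and pointer in a round steel case 98 mm across and 34 mm deep, about 146 mm above the bench. z points straight out of the face: it slopes 40 degrees from vertical towards the tester's -x side (towards the robot). Does not move.
- gauge: The gauge's round case, described under dial. Origin at the centre of its back, 35 mm behind dial. Does not move.
- dock: Black charging dock, fixed: foot 85 x 75 x 8 mm carrying an upright round cup, 52 mm across outside, 38 to 42 mm bore, its floor 12 mm and its rim 53 mm above the bench. Origin at the centre of the underside.
- torch: Hand torch, already lit, 150 mm long, 0.1 to 0.17 kg, standing lens down and loose in the dock's cup: it can lean a degree or two. Origin at the centre of the lens face; z runs along the torch from lens to tail (up at the start), so it shines along -z. Yellow head 32 mm across from 0 to 30 mm, tapering to the black round body, 24 mm across from 40 to 142 mm, with a 14 mm orange tail button up to 150 mm.
- lens (a point): Centre of the torch's lens face, with the torch's axes (same point as the torch's origin): the torch shines along -z.
- water: Plastic water bottle, orange label, 64 mm across, 190 mm tall. Leave alone.
- spanner: Open spanner lying on the bench beyond the left end of the tester, 150 mm long. Leave alone.
- adaptor: Brass thread adaptor standing on the bench, 30 mm across, 48 mm tall. Leave alone.
- sparegauge: Small spare gauge lying face up, 62 mm across, 27 mm thick. Leave alone.
There are look-alikes about, which are no part of the job. What is shaped like the torch but blue is not meant.

How it is judged (in metres and radians):
On the way, in this order (a step that is already met when the one before it is completed fails the run):
1. exactly two steel weights lie flat on the carrier plate over the spindle, let go, the third still in its place (((horizontal distance between each of steel1, steel2 and seat below 0.007 m and z of steel1 in the frame of seat between -0.005 and 0.028 m and angle between each of steel1, steel2's own z axis and vertical below 0.12 rad and z of steel2 in the frame of seat between -0.005 and 0.028 m and distance of steel3 from where it was at the start of the episode below 0.02 m and contact force between each of steel1, steel2 and the fingers below 0.1 N) or (horizontal distance between each of steel1, steel3 and seat below 0.007 m and z of steel1 in the frame of seat between -0.005 and 0.028 m and angle between each of steel1, steel3's own z axis and vertical below 0.12 rad and z of steel3 in the frame of seat between -0.005 and 0.028 m and distance of steel2 from where it was at the start of the episode below 0.02 m and contact force between each of steel1, steel3 and the fingers below 0.1 N) or (horizontal distance between each of steel2, steel3 and seat below 0.007 m and z of steel2 in the frame of seat between -0.005 and 0.028 m and angle between each of steel2, steel3's own z axis and vertical below 0.12 rad and z of steel3 in the frame of seat between -0.005 and 0.028 m and distance of steel1 from where it was at the start of the episode below 0.02 m and contact force between each of steel2, steel3 and the fingers below 0.1 N))), for 0.2 s.
2. the torch is drawn clear out of the dock and held in the fingers (height (world z) of lens above 0.08 m and contact force between torch and the fingers above 1 N and contact force between torch and dock below 0.1 N), for 0.2 s.
At the end, for the whole second after the job is handed in: Two steel weights lie flat on the carrier, within 7 mm of its axis, let go; third steel and brass within 20 mm of their start. Torch still, gripped, touching nothing else, lens 150 mm up or more and 70 to 240 mm from the dial, beam within 35 mm each way of its centre and 0.5 rad of square to it (((horizontal distance between each of steel1, steel2 and seat below 0.007 m and z of steel1 in the frame of seat between -0.005 and 0.028 m and angle between each of steel1, steel2's own z axis and vertical below 0.12 rad and z of steel2 in the frame of seat between -0.005 and 0.028 m and distance of steel3 from where it was at the start of the episode below 0.02 m and contact force between each of steel1, steel2 and the fingers below 0.1 N) or (horizontal distance between each of steel1, steel3 and seat below 0.007 m and z of steel1 in the frame of seat between -0.005 and 0.028 m and angle between each of steel1, steel3's own z axis and vertical below 0.12 rad and z of steel3 in the frame of seat between -0.005 and 0.028 m and distance of steel2 from where it was at the start of the episode below 0.02 m and contact force between each of steel1, steel3 and the fingers below 0.1 N) or (horizontal distance between each of steel2, steel3 and seat below 0.007 m and z of steel2 in the frame of seat between -0.005 and 0.028 m and angle between each of steel2, steel3's own z axis and vertical below 0.12 rad and z of steel3 in the frame of seat between -0.005 and 0.028 m and distance of steel1 from where it was at the start of the episode below 0.02 m and contact force between each of steel2, steel3 and the fingers below 0.1 N)) and x of dial in the frame of lens between -0.035 and 0.035 m and y of dial in the frame of lens between -0.035 and 0.035 m and z of dial in the frame of lens between -0.24 and -0.07 m and angle between the z axis of torch and the z axis of dial, either way round below 0.5 rad and distance of brass from where it was at the start of the episode below 0.02 m and height (world z) of lens above 0.15 m and linear speed of torch below 0.03 m/s and contact force between torch and the fingers above 1 N and contact force between torch and dock below 0.1 N and contact force between torch and tester below 0.1 N); the arm keeps its last pose, push and grip.
It fails at once if a bystander (brass weight, bottle, spanner, adaptor, spare gauge) is shifted by 30 mm or knocked over (distance of any of brass, water, spanner, adaptor, sparegauge from where it was at the start of the episode above 0.03 m or angle between any of brass, water, spanner, adaptor, sparegauge's own z axis and vertical above 0.5 rad).
It fails at once if a weight drops onto the carrier: over 0.45 m/s on the spindle ((horizontal distance between steel1 and seat below 0.01 m and z of steel1 in the frame of seat below 0.07 m and linear speed of steel1 above 0.45 m/s) or (horizontal distance between steel2 and seat below 0.01 m and z of steel2 in the frame of seat below 0.07 m and linear speed of steel2 above 0.45 m/s) or (horizontal distance between steel3 and seat below 0.01 m and z of steel3 in the frame of seat below 0.07 m and linear speed of steel3 above 0.45 m/s)).
It fails at once if the gauge is touched (contact force between gauge and anything else above 2 N).
It also fails if it takes over 67 s, if anything falls off the work surface, if the arm or the gripper's body presses on something with over 40 N, if the wrist force passes 120 N, or if a joint passes its speed limit or range.

## Working session

There is one attempt and no reset: what is moved stays moved. The work goes in short steps, Python scripts to look and compute and a shell command to move; the robot and the scene stay as the last step left them, time stands still between calls to the robot, and variables do not carry over. Pictures are saved under pics/ and viewed, and the job is handed in when it is done.

```bash
ls; mkdir -p pics
python3 - <<'E'
from rig import read_state, capture, bot
import cv2,numpy as np
s=read_state(); print(s)
for n in ["scene","top","wrist"]:
    c=capture(n); cv2.imwrite(f"pics/a_{n}.png",c["pixels"][:,:,::-1]); print(n,np.round(c["camera_matrix"],1).tolist(),np.round(c["R"],3).tolist(),np.round(c["t"],3).tolist())
E
```

```text
pics
{'time_s': 0.0, 'joint_positions': array([ 6.57458877e+01,  3.02793027e+01,  8.21581246e+01, -1.35552603e-03,
        6.76888463e+01, -1.02285776e+01]), 'qvel': array([-0.16274323,  0.01419281,  0.0113665 , -0.00860914,  0.03433929,
        0.01975522]), 'tau': array([-9.26397297e-04, -4.40038776e+01, -1.76596874e+01,  6.34337962e-02,
        5.81251353e-02, -1.36738199e-04]), 'position': array([0.15115009, 0.60567499, 0.22155838]), 'tcp_rot': array([[ 2.42344598e-01,  9.70189833e-01, -8.85367216e-04],
       [ 9.70187804e-01, -2.42345934e-01, -2.01834725e-03],
       [-2.17274513e-03, -3.69836920e-04, -9.99997571e-01]]), 'force': array([-0.69145442, -0.17449348, -0.99661266]), 'moment': array([ 0.06545528, -0.02262516, -0.00698528]), 'opening': 1.0000382710579534}
scene [[461.3, 0.0, 257.5], [0.0, 461.3, 193.6], [0.0, 0.0, 1.0]] [[0.673, 0.74, -0.006], [0.56, -0.515, -0.649], [-0.483, 0.434, -0.761]] [-0.376, -0.217, 1.532]
top [[358.4, 0.0, 251.2], [0.0, 358.4, 190.9], [0.0, 0.0, 1.0]] [[0.011, -1.0, -0.014], [-0.982, -0.009, -0.186], [0.186, 0.016, -0.982]] [0.008, 0.546, 1.106]
wrist [[334.0, 0.0, 252.4], [0.0, 334.0, 187.5], [0.0, 0.0, 1.0]] [[0.243, 0.97, -0.002], [0.928, -0.232, 0.293], [0.284, -0.073, -0.956]] [-0.625, -0.035, 0.392]
```

View pics/a_scene.png

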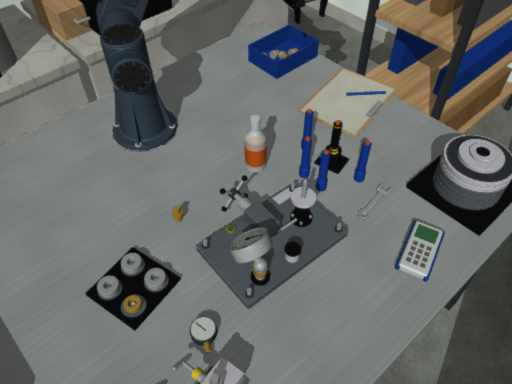

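View pics/a_top.png

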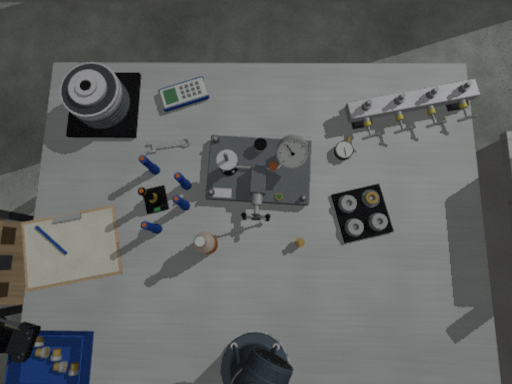

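View pics/a_wrist.png

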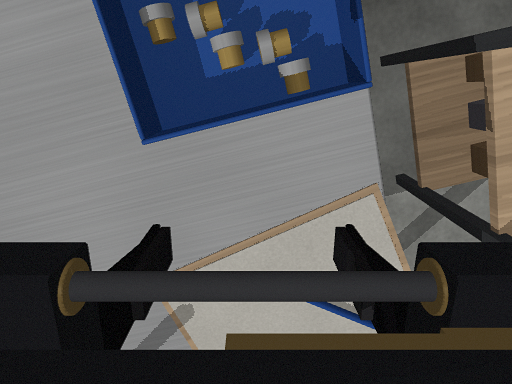

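```bash
cat > h.py <<'E'
from rig import read_state, capture, bot
import cv2,numpy as np
def proj(c,X):
    X=np.atleast_2d(X); p=X@np.array(c["R"]).T+np.array(c["t"]); q=p@np.array(c["camera_matrix"]).T
    return q[:,:2]/q[:,2:]
def ray(c,u,v,z):
    R=np.array(c["R"]);t=np.array(c["t"]);o=-R.T@t
    d=R.T@np.linalg.inv(c["camera_matrix"])@np.array([u,v,1.]); return o+d*(z-o[2])/d[2]
def crop(c,u0,v0,u1,v1,s,name):
    im=c["pixels"][v0:v1,u0:u1,::-1]; cv2.imwrite("pics/"+name,cv2.resize(im,None,fx=s,fy=s,interpolation=cv2.INTER_CUBIC))
E
python3 - <<'E'
from h import *
c=capture("top"); crop(c,120,120,320,270,4,"b_top1.png"); crop(c,320,170,410,260,6,"b_top2.png")
c=capture("scene"); crop(c,190,90,390,240,4,"b_sc1.png")
crop(c,70,200,270,350,4,"b_sc2.png")
E
```

```text
(no output)
```

View pics/b_top1.png

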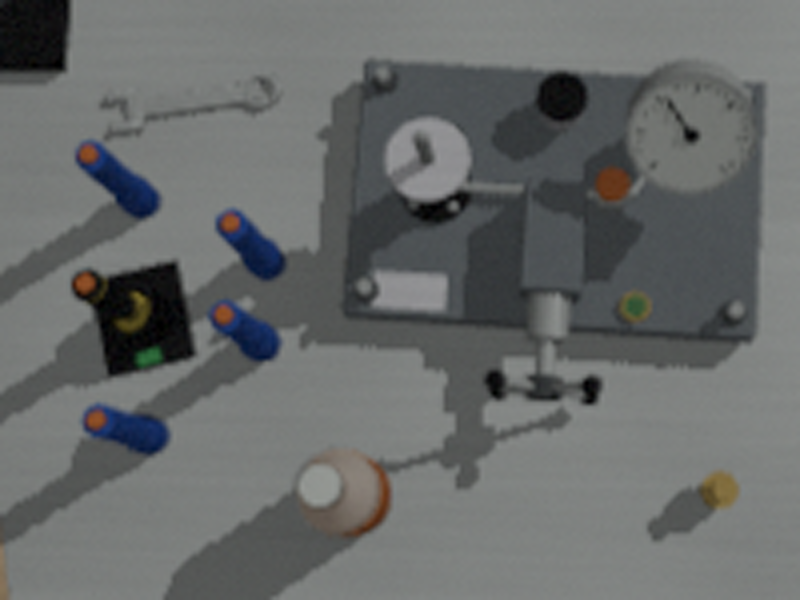

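View pics/b_top2.png

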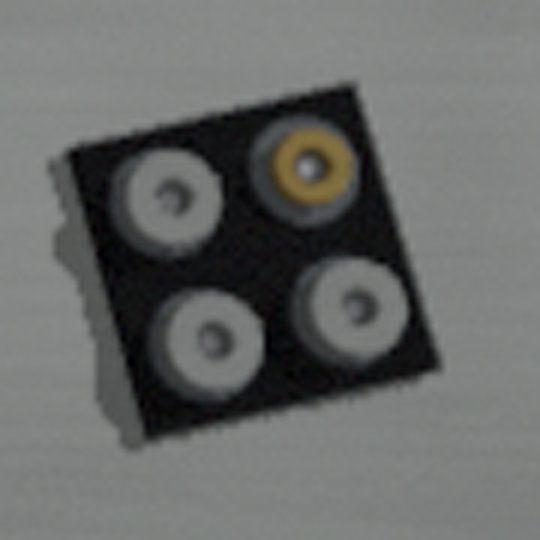

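View pics/b_sc1.png

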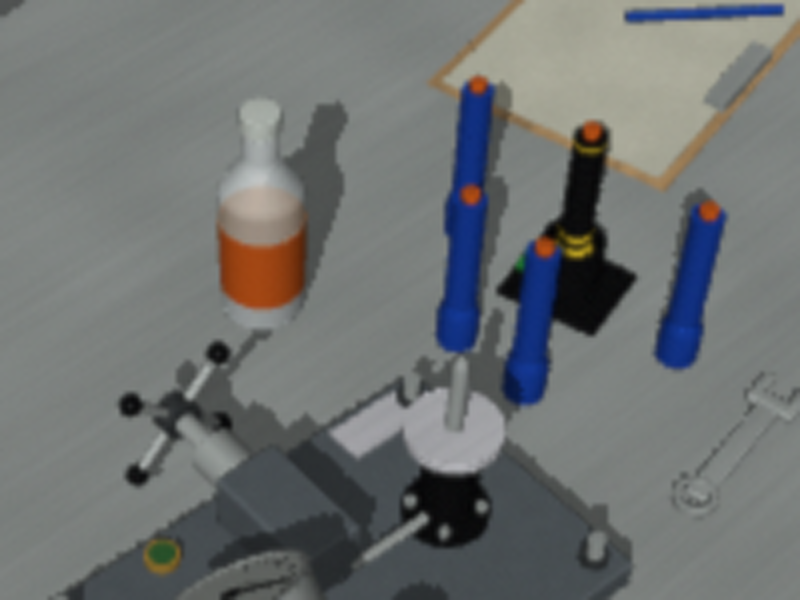

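View pics/b_sc2.png

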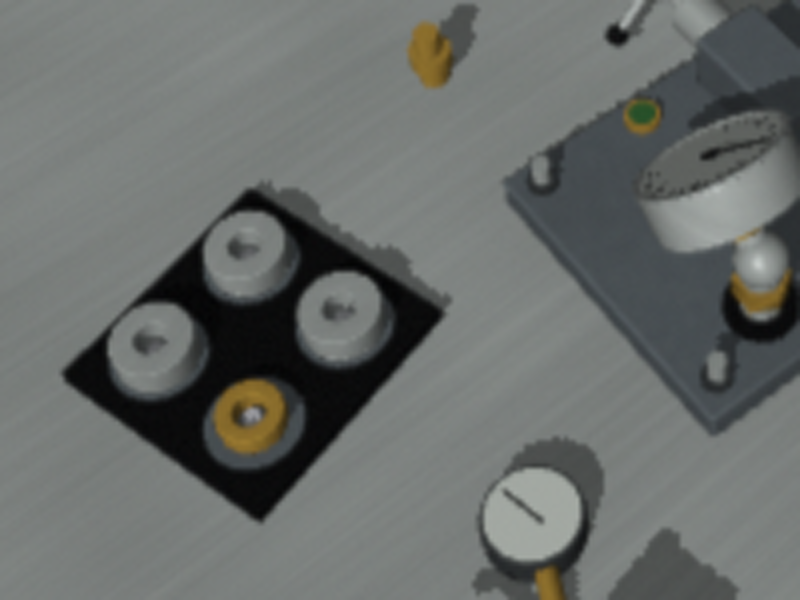

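Run:
```python
from h import *
c=capture("top");s=capture("scene")
def f(u,v,s,o): return (u+.5)/s-.5+o[0],(v+.5)/s-.5+o[1]
T=lambda u,v,z:np.round(ray(c,*f(u,v,4,(120,120)),z),4)
B=lambda u,v,z:np.round(ray(c,*f(u,v,6,(320,170)),z),4)
S1=lambda u,v,z:np.round(ray(s,*f(u,v,4,(190,90)),z),4)
S2=lambda u,v,z:np.round(ray(s,*f(u,v,4,(70,200)),z),4)
print("rings top",B(168,200,.034),B(208,343,.034),B(353,307,.034),"brass",B(315,167,.028))
print("rings sc (250,245)(342,307)(155,340)", S2(247,247,.034),S2(342,310,.034),S2(155,338,.034))
print("plate",T(428,160,.125),S1(454,430,.125),"dial",T(691,135,.146),S2(712,153,.146))
print("tail",T(85,283,.162),S1(592,131,.162),"cup",T(128,312,.053))
print("blue",T(89,153,.15),T(231,222,.15),T(224,315,.15),T(97,419,.15))
print("blue sc",S1(479,84,.15),S1(471,194,.15),S1(545,246,.15),S1(709,211,.15))
print("base corners",T(368,62,.034),T(764,85,.034),T(755,338,.034),T(345,315,.034))
print("water",T(320,485,.19),"adapt",T(724,488,.048))
```

```text
rings top [ 0.5121 -0.2994  0.034 ] [ 0.435  -0.3177  0.034 ] [ 0.455  -0.3958  0.034 ] brass [ 0.532  -0.3814  0.028 ]
rings sc (250,245)(342,307)(155,340) [ 0.4382 -0.3182  0.034 ] [ 0.5161 -0.2997  0.034 ] [ 0.4557 -0.3941  0.034 ]
plate [0.629  0.0891 0.125 ] [0.6318 0.0907 0.125 ] dial [ 0.6441 -0.1107  0.146 ] [ 0.642  -0.1059  0.146 ]
tail [0.5235 0.335  0.162 ] [0.5258 0.3363 0.162 ] cup [0.5205 0.3346 0.053 ]
blue [0.6255 0.3429 0.15  ] [0.573  0.2328 0.15  ] [0.5026 0.2345 0.15  ] [0.4251 0.3233 0.15  ]
blue sc [0.4269 0.3265 0.15  ] [0.5047 0.2366 0.15  ] [0.574  0.2361 0.15  ] [0.627  0.3441 0.15  ]
base corners [0.74   0.1501 0.034 ] [ 0.7219 -0.1838  0.034 ] [ 0.5069 -0.1723  0.034 ] [0.5228 0.1619 0.034 ]
water [0.3774 0.1526 0.19  ] adapt [ 0.3852 -0.1438  0.048 ]
```

```bash
cat >> h.py <<'E'
from scipy.spatial.transform import Rotation as Ro
def Rt(yaw,tilt=0):
    """jaw yaw deg; tilt deg about tool x (after), positive moves tool z towards... """
    x=np.array([np.cos(np.radians(yaw)),np.sin(np.radians(yaw)),0]);z=np.array([0,0,-1.]);y=np.cross(z,x)
    return np.c_[x,y,z]@Ro.from_euler('x',tilt,degrees=True).as_matrix()
def plan(wps,step=4.0,nmin=1,start=None):
    s=read_state(); p,R=(s["position"],s["tcp_rot"]) if start is None else start
    for w in wps:
        q=np.array(w[0]);Q=Rt(*w[1]); 
        rel=Ro.from_matrix(R.T@Q).as_rotvec(); d=np.linalg.norm(q-p)*100
        n=max(int(np.ceil(d/step)),int(np.ceil(np.linalg.norm(rel)/0.14)),nmin,w[2] if len(w)>2 else 1)
        r=rel/n; P=p.copy();C=R.copy()
        print("-> ",w,n,"rows")
        out=[]
        for i in range(n):
            dd=C.T@((q-p)/n)*100
            out.append([[round(float(a),2)+0. for a in dd],[round(float(a),3)+0. for a in r]])
            C=C@Ro.from_rotvec(r).as_matrix()
        for o in out: print(o,end=",")
        print()
        p,R=q,Q
E
python3 - <<'E'
from h import *
plan([([.40,.45,.30],(70,)),([.55,.10,.32],(65,)),([.39,-.27,.20],(58.5,))])
E
```

```text
->  ([0.4, 0.45, 0.3], (70,)) 8 rows
[[-1.14, 3.49, -0.97], [0.0, 0.0, 0.013]],[[-1.1, 3.5, -0.97], [0.0, 0.0, 0.013]],[[-1.05, 3.52, -0.97], [0.0, 0.0, 0.013]],[[-1.0, 3.53, -0.97], [0.0, 0.0, 0.013]],[[-0.96, 3.54, -0.97], [0.0, 0.0, 0.013]],[[-0.91, 3.56, -0.97], [0.0, 0.0, 0.013]],[[-0.87, 3.57, -0.97], [0.0, 0.0, 0.013]],[[-0.82, 3.58, -0.97], [0.0, 0.0, 0.013]],
->  ([0.55, 0.1, 0.32], (65,)) 10 rows
[[-2.78, 2.61, -0.2], [0.0, 0.0, 0.009]],[[-2.75, 2.63, -0.2], [0.0, 0.0, 0.009]],[[-2.73, 2.65, -0.2], [0.0, 0.0, 0.009]],[[-2.71, 2.68, -0.2], [0.0, 0.0, 0.009]],[[-2.68, 2.7, -0.2], [0.0, 0.0, 0.009]],[[-2.66, 2.73, -0.2], [0.0, 0.0, 0.009]],[[-2.64, 2.75, -0.2], [0.0, 0.0, 0.009]],[[-2.61, 2.77, -0.2], [0.0, 0.0, 0.009]],[[-2.59, 2.79, -0.2], [0.0, 0.0, 0.009]],[[-2.56, 2.82, -0.2], [0.0, 0.0, 0.009]],
->  ([0.39, -0.27, 0.2], (58.5,)) 11 rows
[[-3.66, 0.1, 1.09], [0.0, 0.0, 0.01]],[[-3.66, 0.14, 1.09], [0.0, 0.0, 0.01]],[[-3.66, 0.18, 1.09], [0.0, 0.0, 0.01]],[[-3.66, 0.22, 1.09], [0.0, 0.0, 0.01]],[[-3.66, 0.25, 1.09], [0.0, 0.0, 0.01]],[[-3.65, 0.29, 1.09], [0.0, 0.0, 0.01]],[[-3.65, 0.33, 1.09], [0.0, 0.0, 0.01]],[[-3.65, 0.37, 1.09], [0.0, 0.0, 0.01]],[[-3.64, 0.4, 1.09], [0.0, 0.0, 0.01]],[[-3.64, 0.44, 1.09], [0.0, 0.0, 0.01]],[[-3.63, 0.48, 1.09], [0.0, 0.0, 0.01]],
```

```bash
python3 -m crank '[[[-1,3.5,-1],[0,0,0.01]],[[-1,3.5,-1],[0,0,0.01]],[[-1,3.5,-1],[0,0,0.01]],[[-1,3.5,-1],[0,0,0.01]],[[-1,3.5,-1],[0,0,0.01]],[[-1,3.5,-1],[0,0,0.01]],[[-1,3.5,-1],[0,0,0.01]],[[-1,3.5,-1],[0,0,0.01]]]' -1
python3 -m crank '[[[-2.7,2.7,-0.2],[0,0,0.01]],[[-2.7,2.7,-0.2],[0,0,0.01]],[[-2.7,2.7,-0.2],[0,0,0.01]],[[-2.7,2.7,-0.2],[0,0,0.01]],[[-2.7,2.7,-0.2],[0,0,0.01]],[[-2.7,2.7,-0.2],[0,0,0.01]],[[-2.7,2.7,-0.2],[0,0,0.01]],[[-2.7,2.7,-0.2],[0,0,0.01]],[[-2.7,2.7,-0.2],[0,0,0.01]],[[-2.7,2.7,-0.2],[0,0,0.01]]]'
python3 - <<'E'
from h import *
s=read_state();print(s["time_s"],s["position"],s["joint_positions"])
plan([([.39,-.27,.20],(58.5,))])
E
```

```text
time_s: 1.15
position: [0.3995, 0.4512, 0.303]
tcp_rot: [[0.32, 0.948, 0.0], [0.948, -0.32, 0.0], [0.0, 0.0, -1.0]]
force: [0.2, 0.6, 0.8]
opening: 0.998
time_s: 2.15
position: [0.5528, 0.1015, 0.3227]
tcp_rot: [[0.413, 0.911, 0.0], [0.911, -0.413, 0.0], [0.0, 0.0, -1.0]]
force: [-0.0, -0.1, 0.4]
opening: 1.002
2.15 [0.55284705 0.1014831  0.32269675] [-9.91227073e-01  1.94360957e+01  8.37643291e+01  6.12523544e-03
  7.67894296e+01 -6.66256735e+01]
->  ([0.39, -0.27, 0.2], (58.5,)) 11 rows
[[-3.69, 0.04, 1.11], [0.0, 0.0, 0.011]],[[-3.69, 0.09, 1.11], [0.0, 0.0, 0.011]],[[-3.69, 0.13, 1.11], [0.0, 0.0, 0.011]],[[-3.68, 0.17, 1.11], [0.0, 0.0, 0.011]],[[-3.68, 0.21, 1.12], [0.0, 0.0, 0.011]],[[-3.68, 0.25, 1.12], [0.0, 0.0, 0.011]],[[-3.68, 0.29, 1.12], [0.0, 0.0, 0.011]],[[-3.67, 0.34, 1.12], [0.0, 0.0, 0.011]],[[-3.67, 0.38, 1.12], [0.0, 0.0, 0.011]],[[-3.66, 0.42, 1.12], [0.0, 0.0, 0.011]],[[-3.66, 0.46, 1.12], [0.0, 0.0, 0.011]],
```

```bash
python3 - <<'E'
from h import *
c=capture("wrist");cv2.imwrite("pics/c_w.png",c["pixels"][:,:,::-1])
import pickle;pickle.dump(c,open("c_w.pkl","wb"))
print(proj(c,[[.63,.09,.125],[.63,.09,.19],[.643,-.108,.146]]))
E
python3 -m crank '[[[-3.7,0.1,1.1],[0,0,0.01]],[[-3.7,0.1,1.1],[0,0,0.01]],[[-3.7,0.1,1.1],[0,0,0.01]],[[-3.7,0.2,1.1],[0,0,0.01]],[[-3.7,0.2,1.1],[0,0,0.01]],[[-3.7,0.2,1.1],[0,0,0.01]],[[-3.7,0.3,1.1],[0,0,0.01]],[[-3.7,0.3,1.1],[0,0,0.01]],[[-3.7,0.4,1.1],[0,0,0.01]],[[-3.7,0.4,1.1],[0,0,0.01]],[[-3.7,0.5,1.1],[0,0,0.01]],[[0,0,0],[0,0,0]]]'
python3 - <<'E'
from h import *
c=capture("wrist");cv2.imwrite("pics/d_w.png",c["pixels"][:,:,::-1])
import pickle;pickle.dump(c,open("d_w.pkl","wb"))
print(proj(c,[[.437,-.318,.034],[.514,-.2995,.034]]))
E
```

```text
[[270.14296267 224.5322389 ]
 [273.53681504 251.00037574]
 [122.62898102 304.39624813]]
time_s: 3.4
position: [0.39, -0.2757, 0.2007]
tcp_rot: [[0.514, 0.858, -0.001], [0.858, -0.514, -0.001], [-0.001, -0.0, -1.0]]
force: [0.4, 0.4, 0.5]
opening: 1.001
[[240.62188472 225.07713286]
 [290.88638637 271.84888951]]
```

View pics/c_w.png

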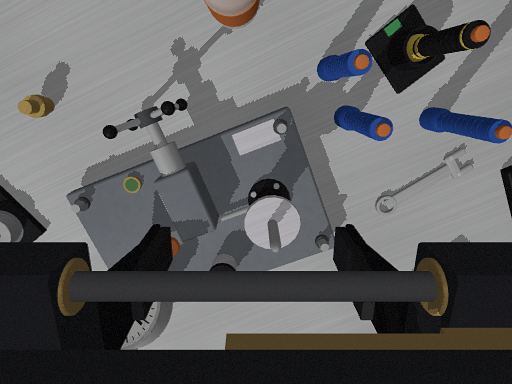

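View pics/d_w.png

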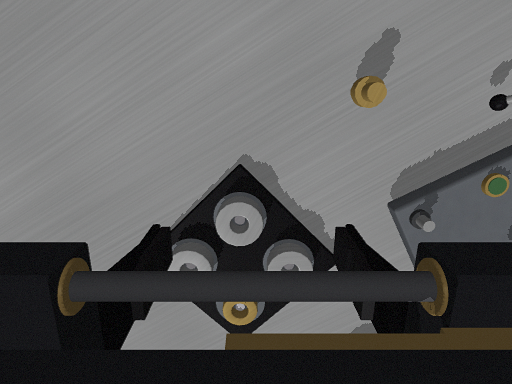

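Run:
```python
from h import *
import pickle
c=pickle.load(open("c_w.pkl","rb"));d=pickle.load(open("d_w.pkl","rb"))
crop(c,235,170,320,260,7,"e1.png");crop(d,160,180,330,280,5,"e2.png")
```

```text
(no output)
```

View pics/e1.png

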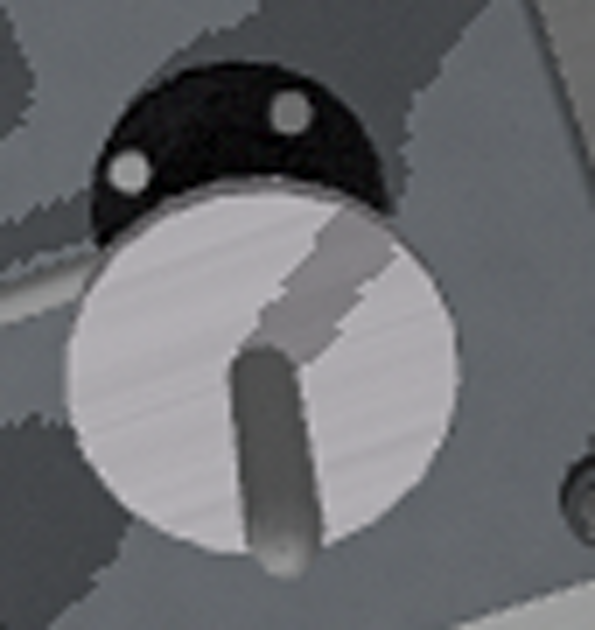

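View pics/e2.png

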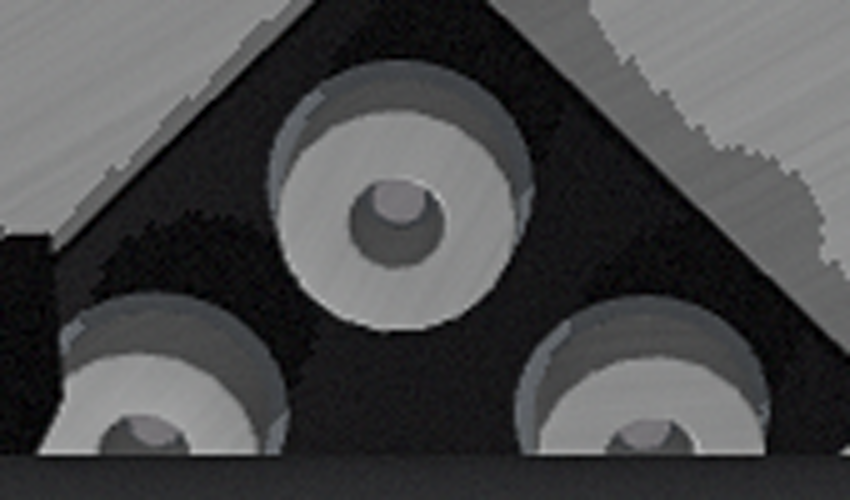

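Run:
```python
from h import *
import pickle
c=pickle.load(open("c_w.pkl","rb"));d=pickle.load(open("d_w.pkl","rb"))
print("seat",ray(c,272.1,221.9,.125),"A",ray(d,239.2,223.9,.034),"B",ray(d,290.1,272.4,.034))
s=read_state();R=s["tcp_rot"]
for n,X in (("A",ray(d,239.2,223.9,.034)),):
    plan([([X[0],X[1],.06],(58.5,)),([X[0],X[1],.016],(58.5,))])
```

```text
seat [0.62790006 0.09339705 0.125     ] A [ 0.43506404 -0.31858776  0.034     ] B [ 0.51415875 -0.30059149  0.034     ]
->  ([np.float64(0.43506404291866246), np.float64(-0.3185877552263652), 0.06], (58.5,)) 4 rows
[[-0.39, 1.54, 3.52], [0.0, 0.0, 0.003]],[[-0.39, 1.54, 3.53], [0.0, 0.0, 0.003]],[[-0.39, 1.54, 3.53], [0.0, 0.0, 0.003]],[[-0.38, 1.54, 3.53], [0.0, 0.0, 0.003]],
->  ([np.float64(0.43506404291866246), np.float64(-0.3185877552263652), 0.016], (58.5,)) 2 rows
[[0.0, 0.0, 2.2], [0.0, 0.0, 0.0]],[[0.0, 0.0, 2.2], [0.0, 0.0, 0.0]],
```

```bash
python3 -m crank '[[[-0.39,1.54,3.5],[0,0,0]],[[-0.39,1.54,3.5],[0,0,0]],[[-0.39,1.54,3.5],[0,0,0]],[[-0.39,1.54,3.5],[0,0,0.01]],[[0,0,2.0],[0,0,0]],[[0,0,2.0],[0,0,0]],[[0,0,0],[0,0,0]],[[0,0,0],[0,0,0]]]'
python3 - <<'E'
from h import *
plan([([.4351,-.3186,.016],(58.5,))])
c=capture("wrist");cv2.imwrite("pics/f_w.png",c["pixels"][:,:,::-1])
E
```

```text
time_s: 4.25
position: [0.4368, -0.3159, 0.0219]
tcp_rot: [[0.517, 0.856, -0.0], [0.856, -0.517, 0.0], [0.0, -0.0, -1.0]]
force: [0.5, -0.4, 0.3]
opening: 0.998
->  ([0.4351, -0.3186, 0.016], (58.5,)) 1 rows
[[-0.32, -0.01, 0.59], [0.0, 0.0, 0.006]],
```

View pics/f_w.png

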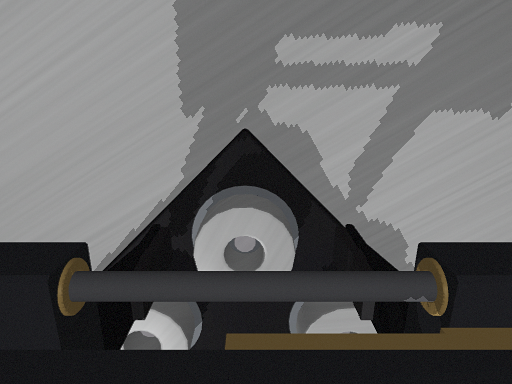

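Run:
```python
from h import *
c=capture("wrist");crop(c,170,170,320,280,5,"g.png")
s=read_state();print(s["position"]);print(proj(c,[[.4351,-.3186,.034]]),ray(c,245,250,.034))
```

```text
[ 0.43718323 -0.31687005  0.02285823]
[[245.44614638 252.10712829]] [ 0.43398494 -0.31817729  0.034     ]
```

View pics/g.png

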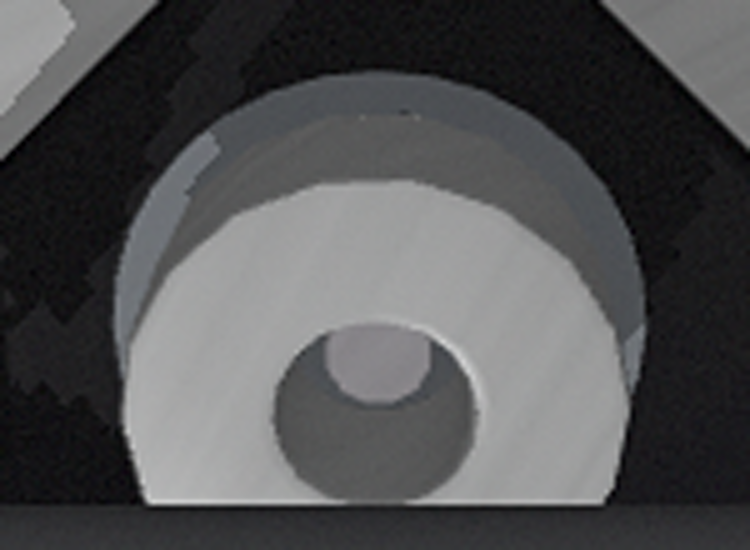

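```bash
python3 -m crank '[[[-0.25,-0.05,0.65],[0,0,0]],[[0,0,0],[0,0,0]]]' 
python3 -m crank '[[[0,0,0],[0,0,0]],[[0,0,0],[0,0,0]],[[0,0,0],[0,0,0]],[[0,0,0],[0,0,0]],[[0,0,0],[0,0,0]],[[0,0,0],[0,0,0]]]' 1
python3 -m crank '[[[0,0,-1],[0,0,0]],[[0,0,-2],[0,0,0]],[[0,0,-4],[0,0,0]],[[0,0,-4],[0,0,0]],[[0,0,-4],[0,0,0]],[[0,0,-4],[0,0,0]],[[0,0,-4],[0,0,0]]]'
python3 - <<'E'
from h import *
c=capture("wrist");cv2.imwrite("pics/h_w.png",c["pixels"][:,:,::-1])
import pickle;pickle.dump(c,open("h_w.pkl","wb"))
E
```

```text
time_s: 4.55
position: [0.4345, -0.3189, 0.0154]
tcp_rot: [[0.518, 0.855, 0.0], [0.855, -0.518, -0.001], [-0.0, 0.001, -1.0]]
force: [0.5, -0.5, 0.2]
opening: 0.998
time_s: 5.15
position: [0.4345, -0.3188, 0.0151]
tcp_rot: [[0.518, 0.855, 0.0], [0.855, -0.518, -0.0], [-0.0, 0.0, -1.0]]
force: [-0.0, 0.5, 0.8]
opening: 0.59
time_s: 5.85
position: [0.4337, -0.3177, 0.2468]
tcp_rot: [[0.518, 0.855, -0.001], [0.855, -0.518, 0.001], [0.0, -0.001, -1.0]]
force: [0.6, -0.5, -3.0]
opening: 0.591
```

View pics/h_w.png

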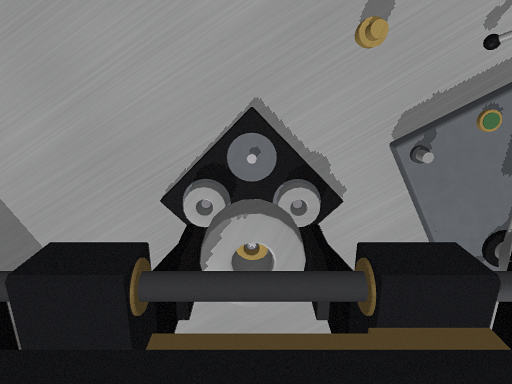

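Run:
```python
from h import *
import pickle
c=pickle.load(open("h_w.pkl","rb"));crop(c,190,190,320,280,6,"i.png")
s=read_state();p,R=s["position"],s["tcp_rot"]
t=np.linspace(0,2*np.pi,73)
for oy in (-3,0,3):
    for r in (.026,.010):
        P=np.c_[r*np.cos(t),oy/1000+r*np.sin(t),0*t-.019]@R.T+p
        q=proj(c,P);q=(q-[190,190])*6+2.5;print(oy,r,q.min(0),q.max(0))
```

```text
-3 0.026 [ 16.85435513 165.59897593] [693.39839486 769.21133938]
-3 0.01 [225.36275609 363.73581661] [485.48142413 595.45023291]
0 0.026 [ 18.86880518 203.66819979] [691.72599278 800.72015286]
0 0.01 [226.23424434 399.58360245] [484.9385681 628.7843778]
3 0.026 [ 20.8613658  241.30545234] [690.07166703 831.90344768]
3 0.01 [227.09630505 435.03657029] [484.40158179 661.76439033]
```

View pics/i.png

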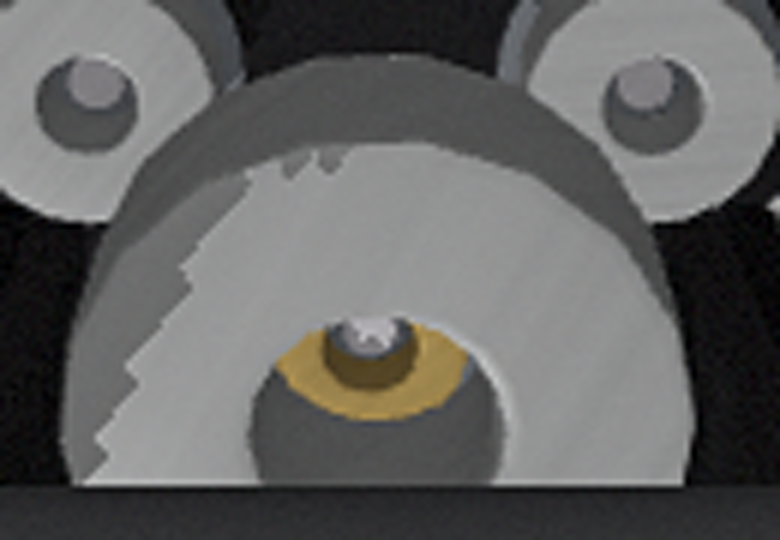

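Run:
```python
from h import *
import pickle
c=pickle.load(open("h_w.pkl","rb"))
print("B",ray(c,298.4,206.8,.034),"C",ray(c,190+87/6-.4,190+103/6-.4,.034), "stud A",ray(c,252,158.5,.020))
c2=capture("wrist");s=read_state();p,R=s["position"],s["tcp_rot"]
for k in (c,c2):
    o=-np.array(k["R"]).T@np.array(k["t"]);print(o,R.T@(o-p),(np.array(k["R"])@R).round(4).tolist())
print(p)
crop(c2,190,190,320,280,6,"i2.png")
```

```text
B [ 0.51235682 -0.30017033  0.034     ] C [ 0.4538439  -0.39645084  0.034     ] stud A [ 0.43588416 -0.31859997  0.02      ]
[ 0.36529134 -0.27549299  0.40896037] [ 0.00124795 -0.08288753 -0.15887003] [[1.0, 0.0011, -0.0042], [-0.0022, 0.9599, -0.2802], [0.0037, 0.2802, 0.9599]]
[ 0.36681643 -0.27694044  0.41485448] [ 0.00077852 -0.080762   -0.16473717] [[1.0, 0.0006, -0.0002], [-0.0007, 0.9563, -0.2925], [0.0, 0.2925, 0.9563]]
[ 0.43689639 -0.32097004  0.25111189]
```

View pics/i2.png

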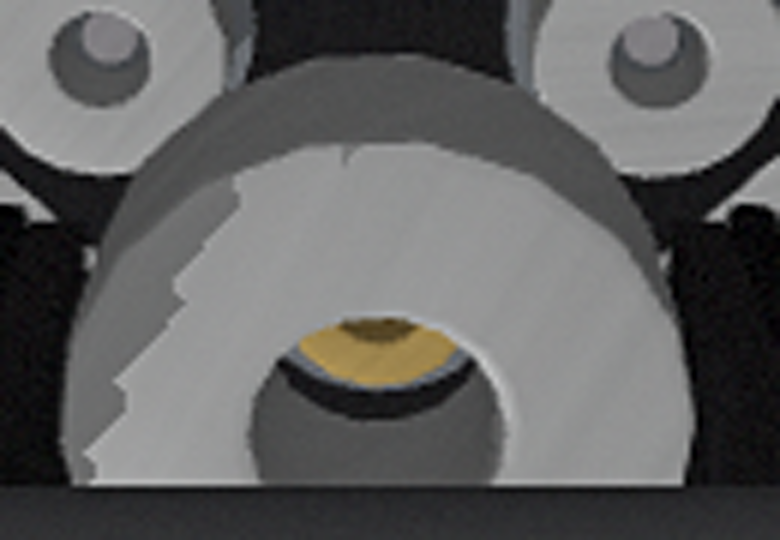

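```bash
python3 -m crank '[[[0,0,0],[0,0,0]],[[0,0,0],[0,0,0]]]'
python3 - <<'E'
from h import *
c=capture("wrist");s=read_state();p,R=s["position"],s["tcp_rot"]
print(p);o=-np.array(c["R"]).T@np.array(c["t"]);print(R.T@(o-p))
t=np.linspace(0,2*np.pi,73)
for oy in (-3,0,3):
    for r in (.026,.010):
        P=np.c_[r*np.cos(t),oy/1000+r*np.sin(t),0*t-.019]@R.T+p
        q=proj(c,P);q=(q-[190,190])*6+2.5;print(oy,r,q.min(0),q.max(0))
E
```

```text
time_s: 6.15
position: [0.4332, -0.3172, 0.2434]
tcp_rot: [[0.518, 0.855, -0.003], [0.855, -0.518, 0.003], [0.001, -0.004, -1.0]]
force: [0.1, -0.4, -3.8]
opening: 0.587
[ 0.43326756 -0.31730051  0.24300443]
[ 0.00075464 -0.08074406 -0.16238959]
-3 0.026 [42.01987684 84.65351578] [693.98899656 670.45447305]
-3 0.01 [242.72196304 277.03470026] [493.39005781 501.90526433]
0 0.026 [ 43.88995097 121.62377526] [692.27334123 701.01087556]
0 0.01 [243.48507419 311.83164578] [492.78023674 534.24486042]
3 0.026 [ 45.73956786 158.17130437] [690.57645483 731.24938803]
3 0.01 [244.23987168 346.24248434] [492.17705944 566.23841522]
```

Run:
```python
from h import *
plan([([.625,.085,.295],(90,))])
# where would seat appear
c=capture("wrist");s=read_state();p,R=s["position"],s["tcp_rot"]
Rc=np.array(c["R"])@R; tc=np.array(c["R"])@p+np.array(c["t"])
for q in ([.625,.085,.295],[.60,.085,.295],[.65,.085,.295]):
    k=dict(c);k["R"]=Rc@Rt(90).T;k["t"]=tc-k["R"]@np.array(q);print(proj(k,[[.629,.091,.125],[.629,.091,.19]]))
```

```text
->  ([0.625, 0.085, 0.295], (90,)) 12 rows
[[3.7, -0.37, -0.43], [0.0, 0.0, -0.045]],[[3.71, -0.2, -0.43], [0.0, 0.0, -0.045]],[[3.71, -0.04, -0.43], [0.0, 0.0, -0.045]],[[3.71, 0.13, -0.43], [0.0, 0.0, -0.045]],[[3.7, 0.3, -0.43], [0.0, 0.0, -0.045]],[[3.68, 0.47, -0.43], [0.0, 0.0, -0.045]],[[3.66, 0.64, -0.43], [0.0, 0.0, -0.045]],[[3.63, 0.8, -0.43], [0.0, 0.0, -0.045]],[[3.59, 0.97, -0.43], [0.0, 0.0, -0.045]],[[3.54, 1.13, -0.43], [0.0, 0.0, -0.045]],[[3.48, 1.29, -0.43], [0.0, 0.0, -0.045]],[[3.42, 1.44, -0.43], [0.0, 0.0, -0.045]],
[[257.47853031 171.70514594]
 [258.62391389 190.89064198]]
[[257.38980625 194.86309636]
 [258.48685209 218.56433816]]
[[257.57113226 147.53502264]
 [258.76833029 161.73200257]]
```

```bash
python3 -m crank '[[[3.6,-0.4,-1],[0,0,-0.04]],[[3.7,-0.2,-1],[0,0,-0.045]],[[3.7,0,-1],[0,0,-0.045]],[[3.7,0.1,-1],[0,0,-0.045]],[[3.7,0.3,-1],[0,0,-0.045]],[[3.7,0.5,0],[0,0,-0.045]],[[3.7,0.6,0],[0,0,-0.045]],[[3.6,0.8,0],[0,0,-0.045]],[[3.6,1,0],[0,0,-0.045]],[[3.5,1.1,0],[0,0,-0.045]],[[3.5,1.3,0],[0,0,-0.045]],[[3.4,1.4,0],[0,0,-0.045]]]'
python3 -m crank '[[[0,0,0],[0,0,0]],[[0,0,0],[0,0,0]],[[0,0,0],[0,0,0]],[[0,0,0],[0,0,0]]]'
python3 - <<'E'
from h import *
import pickle
c=capture("wrist");s=read_state();p,R=s["position"],s["tcp_rot"]
pickle.dump(c,open("j.pkl","wb"));print(p);cv2.imwrite("pics/j.png",c["pixels"][:,:,::-1])
crop(c,200,110,320,220,6,"j2.png")
E
```

```text
time_s: 7.45
position: [0.6275, 0.0828, 0.2926]
tcp_rot: [[0.008, 1.0, -0.004], [1.0, -0.008, 0.0], [0.0, -0.004, -1.0]]
force: [0.5, -0.7, -2.7]
opening: 0.59
time_s: 7.85
position: [0.6272, 0.0801, 0.2944]
tcp_rot: [[0.011, 1.0, -0.002], [1.0, -0.011, -0.0], [-0.0, -0.002, -1.0]]
force: [-0.2, -0.2, -2.9]
opening: 0.592
[0.62737809 0.08011627 0.29471276]
```

View pics/j.png

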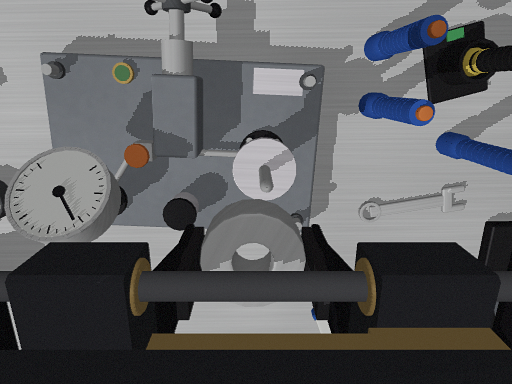

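View pics/j2.png

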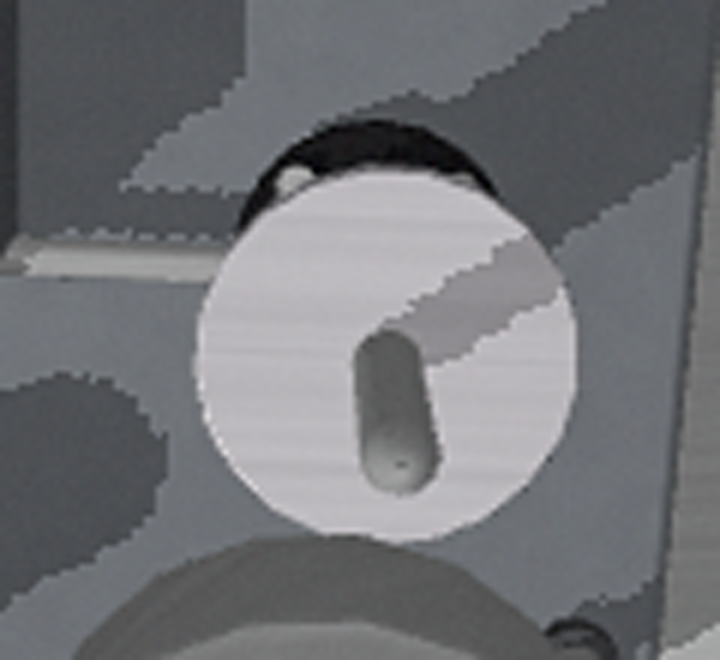

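Run:
```python
from h import *
import pickle
c=pickle.load(open("j.pkl","rb"))
def est(bb,r,z):
    from scipy.optimize import least_squares
    t=np.linspace(0,2*np.pi,181)
    def f(x):
        q=proj(c,np.c_[x[0]+r*np.cos(t),x[1]+r*np.sin(t),z+0*t]);a,b=q.min(0),q.max(0)
        return np.r_[a,b]-bb
    s=least_squares(f,[.63,.09]);return s.x,s.fun
bb=np.array([197,168,578,541])/6-.4+np.array([200,110,200,110])
print(est(bb,.033,.125)); print(ray(c,200+402/6-.4,110+464/6-.4,.19))
s=read_state();p,R=s["position"],s["tcp_rot"];print(p)
# held ring offset
crop(c,190,190,320,280,6,"j3.png")
t=np.linspace(0,2*np.pi,73)
for r in (.026,.010):
        P=np.c_[r*np.cos(t),r*np.sin(t),0*t-.019]@R.T+p
        q=proj(c,P);q=(q-[190,190])*6+2.5;print(r,q.min(0),q.max(0))
```

```text
(array([0.62934148, 0.09258767]), array([-0.5755487 , -0.31524193,  0.57515057,  0.38825377]))
[0.62813752 0.09242211 0.19      ]
[0.62737809 0.08011627 0.29471276]
0.026 [ 45.41650588 121.17427884] [696.59745969 703.29732597]
0.01 [245.86476897 312.2925586 ] [496.23451761 535.75517833]
```

View pics/j3.png

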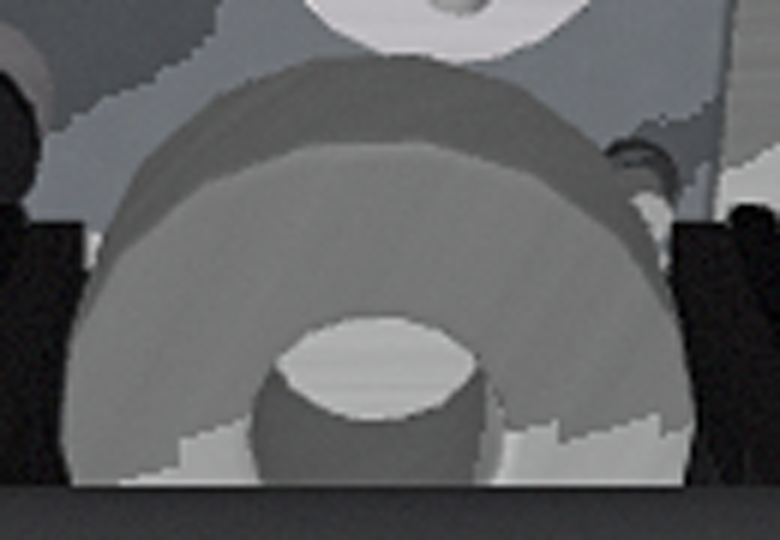

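```bash
python3 -m crank '[[[0.6,0.05,2],[0,0,0]],[[0.6,0.04,3],[0,0,0]],[[0,0,3],[0,0,0]],[[0,0,0.8],[0,0,0]],[[0,0,0],[0,0,0]],[[0,0,0],[0,0,0]],[[0,0,0],[0,0,0]]]'
python3 - <<'E'
from h import *
import pickle
c=capture("wrist");s=read_state();p,R=s["position"],s["tcp_rot"];print(p)
crop(c,190,190,320,290,6,"k.png")
t=np.linspace(0,2*np.pi,73)
for z in (0,-.019):
    P=np.c_[.01*np.cos(t),.01*np.sin(t),0*t+z]@R.T+p
    q=proj(c,P);q=(q-[190,190])*6+2.5;print(q.min(0),q.max(0))
print((proj(c,[[.6288,.0925,.19]])-190)*6)
k=capture("scene"); crop(k,250,150,350,250,6,"k2.png")
k=capture("top"); crop(k,190,120,270,200,6,"k3.png")
E
```

```text
time_s: 8.6
position: [0.6303, 0.093, 0.2091]
tcp_rot: [[0.01, 1.0, 0.004], [1.0, -0.01, -0.0], [-0.0, 0.004, -1.0]]
force: [0.2, -0.7, -3.0]
opening: 0.589
[0.63009501 0.09305192 0.20903465]
[260.42508186 209.70727748] [484.91006334 413.6550069 ]
[247.2877925  306.30204246] [497.19648023 529.46123385]
[[364.73952109 211.05487183]]
```

View pics/k.png

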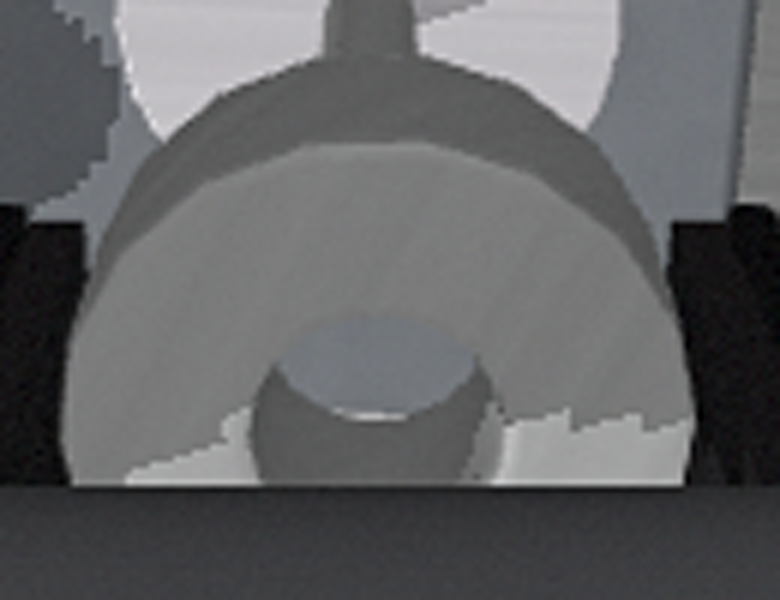

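View pics/k2.png

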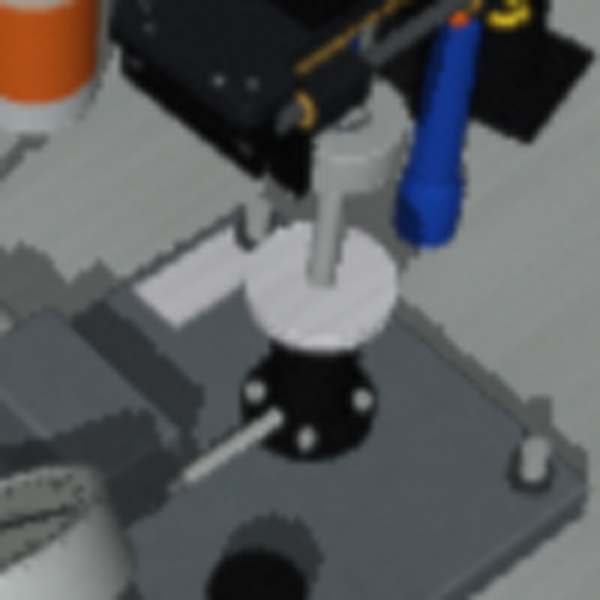

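```bash
python3 -m crank '[[[-0.07,-0.15,0],[0,0,0]],[[0,0,0],[0,0,0]],[[0,0,1],[0,0,0]],[[0,0,1],[0,0,0]],[[0,0,0],[0,0,0]]]'
python3 - <<'E'
from h import *
c=capture("wrist");s=read_state();print(s["position"],s["force"],s["moment"])
crop(c,190,190,320,290,6,"l.png")
k=capture("scene"); crop(k,250,150,350,250,6,"l2.png")
E
```

```text
time_s: 9.25
position: [0.6256, 0.0926, 0.1845]
tcp_rot: [[0.01, 1.0, -0.005], [1.0, -0.01, 0.0], [0.0, -0.005, -1.0]]
force: [-0.2, -0.0, -3.1]
opening: 0.588
[0.62618306 0.09261386 0.18527146] [ 0.03555804  0.40633524 -2.68431331] [ 0.00446585  0.00663152 -0.01278442]
```

View pics/l.png

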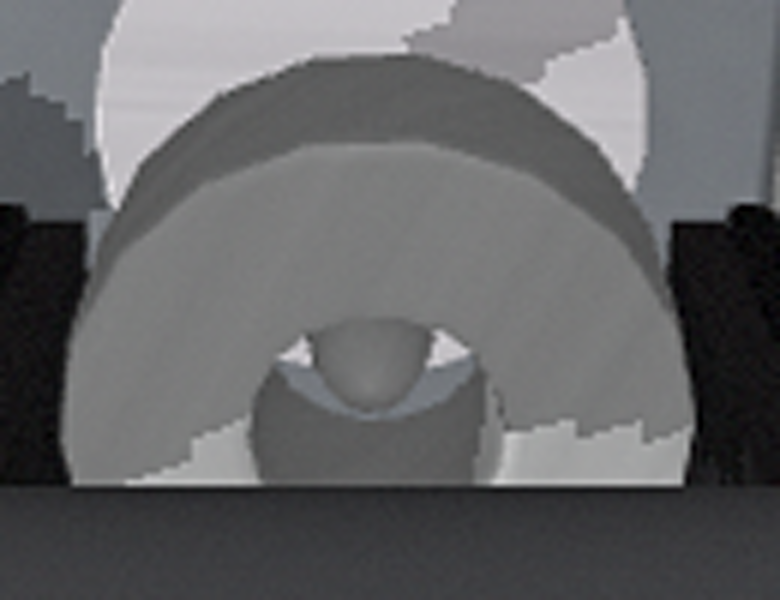

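View pics/l2.png

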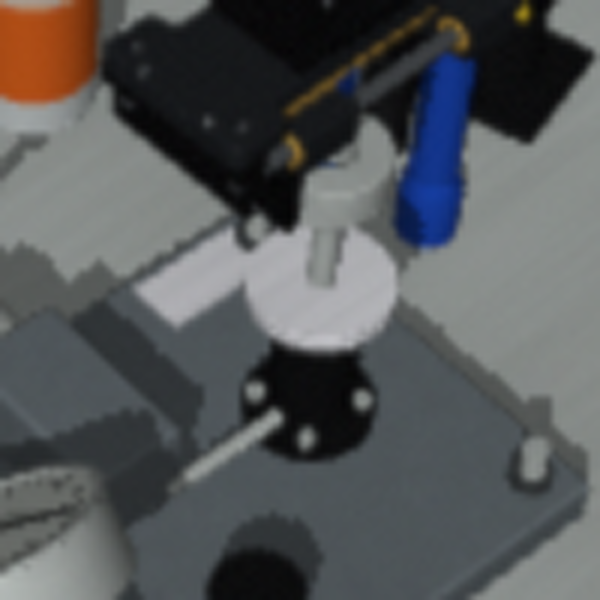

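```bash
for i in 1 2 3 4; do python3 -m crank '[[[0,0,0],[0,0,0]]]' | grep -E "pos|rot|for"; done
```

```text
position: [0.6275, 0.0926, 0.187]
tcp_rot: [[0.01, 1.0, 0.0], [1.0, -0.01, -0.0], [-0.0, 0.0, -1.0]]
force: [0.2, 0.0, -2.2]
position: [0.6277, 0.0926, 0.1873]
tcp_rot: [[0.01, 1.0, 0.001], [1.0, -0.01, -0.0], [-0.0, 0.001, -1.0]]
force: [-0.2, -0.1, -3.1]
position: [0.6276, 0.0926, 0.1874]
tcp_rot: [[0.01, 1.0, 0.001], [1.0, -0.01, -0.0], [-0.0, 0.001, -1.0]]
force: [-0.7, 0.9, -3.8]
position: [0.6275, 0.0926, 0.1873]
tcp_rot: [[0.01, 1.0, 0.001], [1.0, -0.01, -0.0], [-0.0, 0.001, -1.0]]
force: [0.1, 0.2, -2.9]
```

```bash
python3 -m crank '[[[-0.03,0.08,0.5],[0,0,0]],[[0,0,0.8],[0,0,0]],[[0,0,0.8],[0,0,0]],[[0,0,0.8],[0,0,0]],[[0,0,0.8],[0,0,0]],[[0,0,0.6],[0,0,0]],[[0,0,0.5],[0,0,0]],[[0,0,0.4],[0,0,0]],[[0,0,0.2],[0,0,0]],[[0,0,0],[0,0,0]],[[0,0,0],[0,0,0]],[[0,0,0],[0,0,0]]]'
python3 - <<'E'
from h import *
c=capture("wrist");s=read_state();print(s["position"],s["force"],s["moment"])
crop(c,190,190,320,290,6,"m.png")
k=capture("scene"); crop(k,250,150,350,250,6,"m2.png")
E
```

```text
time_s: 10.95
position: [0.6284, 0.0923, 0.1334]
tcp_rot: [[0.01, 1.0, 0.001], [1.0, -0.01, -0.0], [-0.0, 0.001, -1.0]]
force: [-0.5, -0.5, -3.0]
opening: 0.591
[0.62837054 0.09233137 0.13342766] [ 0.65863484 -0.89542666 -3.2685791 ] [ 0.0069185   0.00286229 -0.04862748]
```

View pics/m.png

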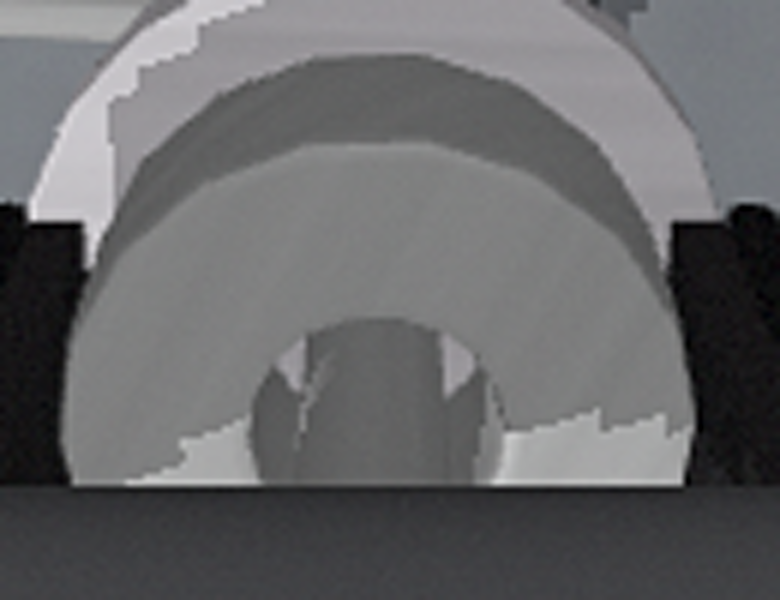

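View pics/m2.png

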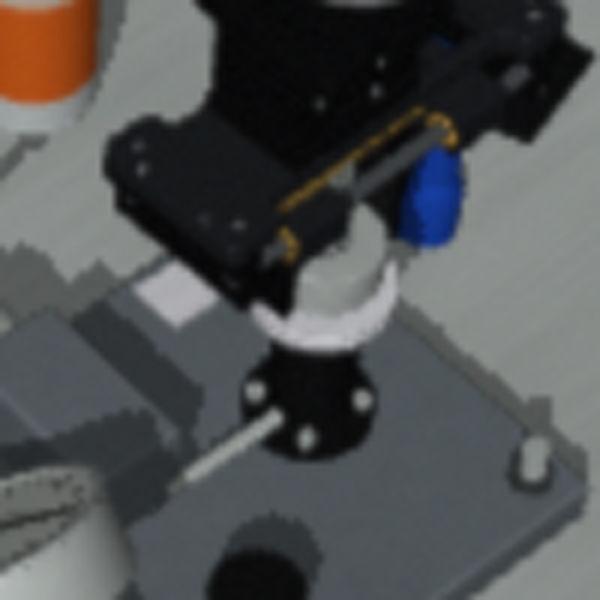

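```bash
python3 -m crank '[[[0,0,0.2],[0,0,0]],[[0,0,0.15],[0,0,0]],[[0,0,0],[0,0,0]],[[0,0,0],[0,0,0]]]'
python3 -m crank '[[[0,0,0.1],[0,0,0]],[[0,0,0],[0,0,0]],[[0,0,0],[0,0,0]]]'
```

```text
time_s: 11.45
position: [0.6281, 0.0923, 0.1294]
tcp_rot: [[0.01, 1.0, -0.0], [1.0, -0.01, 0.0], [0.0, -0.0, -1.0]]
force: [0.8, 0.0, -2.7]
opening: 0.591
time_s: 11.75
position: [0.6281, 0.0923, 0.1285]
tcp_rot: [[0.01, 1.0, -0.0], [1.0, -0.01, -0.0], [-0.0, -0.0, -1.0]]
force: [0.1, 0.8, -4.6]
opening: 0.59
```

```bash
python3 -m crank '[[[0,0,0.05],[0,0,0]],[[0,0,0],[0,0,0]],[[0,0,0],[0,0,0]]]'
python3 -m crank '[[[0,0,0],[0,0,0]],[[0,0,0],[0,0,0]],[[0,0,0],[0,0,0]],[[0,0,0],[0,0,0]]]' -1
python3 -m crank '[[[0,0,-2],[0,0,0]],[[0,0,-3.5],[0,0,0]],[[0,0,-3.5],[0,0,0]],[[0,0,-3.5],[0,0,0]],[[0,0,-3.5],[0,0,0]],[[0,0,0],[0,0,0]],[[0,0,0],[0,0,0]],[[0,0,0],[0,0,0]],[[0,0,0],[0,0,0]]]'
python3 - <<'E'
from h import *
import pickle
c=capture("wrist");s=read_state();print(s["position"],s["force"]);pickle.dump(c,open("n.pkl","wb"))
cv2.imwrite("pics/n.png",c["pixels"][:,:,::-1]);crop(c,200,110,320,220,6,"n2.png")
plan([([.55,-.20,.30],(75,)),([.455,-.266,.20],(58.5,))])
E
```

```text
time_s: 12.05
position: [0.6282, 0.0923, 0.1281]
tcp_rot: [[0.01, 1.0, 0.0], [1.0, -0.01, 0.0], [0.0, 0.0, -1.0]]
force: [-0.3, 0.1, -2.9]
opening: 0.594
time_s: 12.45
position: [0.6284, 0.0923, 0.1284]
tcp_rot: [[0.01, 1.0, 0.001], [1.0, -0.01, -0.0], [-0.0, 0.001, -1.0]]
force: [-0.3, 0.6, 0.3]
opening: 0.869
time_s: 13.35
position: [0.6271, 0.0923, 0.2863]
tcp_rot: [[0.01, 1.0, -0.004], [1.0, -0.01, 0.0], [0.0, -0.004, -1.0]]
force: [-0.3, 0.1, -0.7]
opening: 0.996
[0.62729814 0.09226153 0.28632665] [-0.43735224 -0.93077266 -0.34339064]
->  ([0.55, -0.2, 0.3], (75,)) 8 rows
[[-3.66, -0.93, -0.17], [0.0, 0.0, 0.031]],[[-3.69, -0.81, -0.17], [0.0, 0.0, 0.031]],[[-3.71, -0.7, -0.17], [0.0, 0.0, 0.031]],[[-3.73, -0.58, -0.17], [0.0, 0.0, 0.031]],[[-3.75, -0.46, -0.17], [0.0, 0.0, 0.031]],[[-3.76, -0.34, -0.17], [0.0, 0.0, 0.031]],[[-3.77, -0.23, -0.17], [0.0, 0.0, 0.031]],[[-3.78, -0.11, -0.17], [0.0, 0.0, 0.031]],
->  ([0.455, -0.266, 0.2], (58.5,)) 4 rows
[[-2.21, -1.87, 2.5], [0.0, 0.0, 0.072]],[[-2.34, -1.7, 2.5], [0.0, 0.0, 0.072]],[[-2.45, -1.53, 2.5], [0.0, 0.0, 0.072]],[[-2.56, -1.35, 2.5], [0.0, 0.0, 0.072]],
```

View pics/n.png

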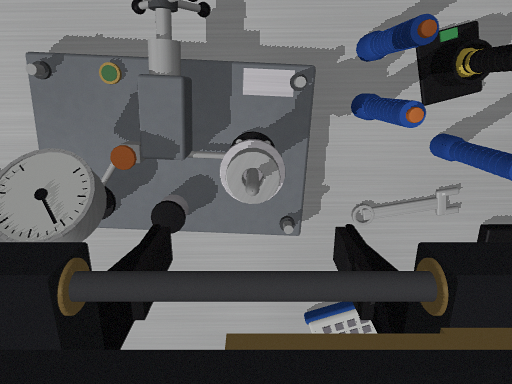

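View pics/n2.png

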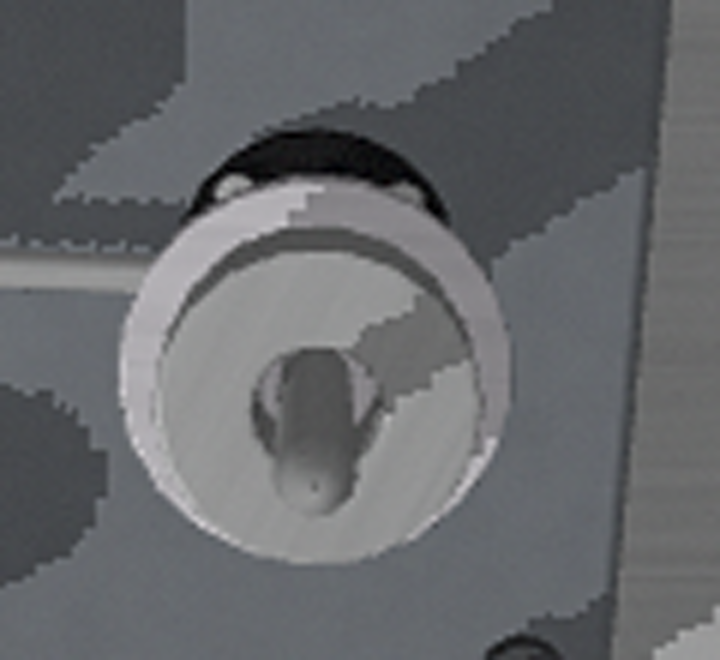

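```bash
python3 -m crank '[[[-3.7,-0.9,-0.2],[0,0,0.05]],[[-3.7,-0.8,-0.2],[0,0,0.05]],[[-3.7,-0.7,-0.2],[0,0,0.05]],[[-3.7,-0.6,0],[0,0,0.05]],[[-3.7,-0.4,0],[0,0,0.05]],[[-3.7,-0.2,0],[0,0,0.05]],[[-3.7,0,0],[0,0,0.05]],[[-3.7,0.1,0],[0,0,0.05]],[[0,0,0],[0,0,0.05]]]'
python3 - <<'E'
from h import *
plan([([.512,-.302,.10],(58.5,))],step=4.5)
E
```

```text
time_s: 14.3
position: [0.5378, -0.1978, 0.293]
tcp_rot: [[0.45, 0.893, -0.002], [0.893, -0.45, -0.001], [-0.002, -0.001, -1.0]]
force: [-0.1, 1.3, -0.8]
opening: 1.001
->  ([0.512, -0.302, 0.1], (58.5,)) 5 rows
[[-2.09, 0.48, 3.86], [0.0, 0.0, 0.017]],[[-2.08, 0.52, 3.86], [0.0, 0.0, 0.017]],[[-2.07, 0.55, 3.86], [0.0, 0.0, 0.017]],[[-2.07, 0.58, 3.86], [0.0, 0.0, 0.017]],[[-2.06, 0.62, 3.86], [0.0, 0.0, 0.017]],
```

```bash
python3 -m crank '[[[-2.1,0.5,3.8],[0,0,0.017]],[[-2.1,0.5,3.8],[0,0,0.017]],[[-2.1,0.5,3.8],[0,0,0.017]],[[-2.1,0.6,3.8],[0,0,0.017]],[[-2,0.6,3.8],[0,0,0.017]],[[0,0,0],[0,0,0]],[[0,0,0],[0,0,0]],[[0,0,0],[0,0,0]],[[0,0,0],[0,0,0]]]'
python3 - <<'E'
from h import *
c=capture("wrist");s=read_state();print(s["position"],s["force"])
import pickle;pickle.dump(c,open("o.pkl","wb"))
cv2.imwrite("pics/o.png",c["pixels"][:,:,::-1]);crop(c,190,160,320,280,6,"o2.png")
print(proj(c,[[.514,-.3006,.034]]))
E
```

```text
time_s: 15.2
position: [0.515, -0.2977, 0.106]
tcp_rot: [[0.517, 0.856, 0.003], [0.856, -0.517, -0.002], [-0.0, 0.003, -1.0]]
force: [-0.3, 0.1, 1.3]
opening: 0.998
[ 0.5149933  -0.29766047  0.1059933 ] [-0.32277283  0.68669066 -0.15418907]
[[247.44691128 199.39259097]]
```

View pics/o2.png

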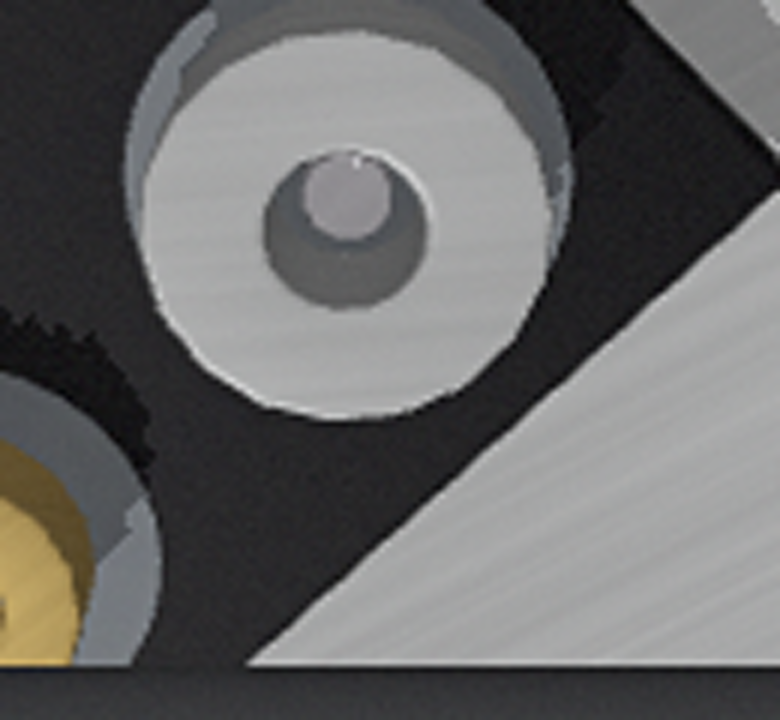

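Run:
```python
from h import *
import pickle;c=pickle.load(open("o.pkl","rb"))
X=ray(c,247.35,197.7,.034);print(X,read_state()["position"])
plan([([X[0],X[1],.0155],(58.5,))])
```

```text
[ 0.51283161 -0.29996988  0.034     ] [ 0.5149933  -0.29766047  0.1059933 ]
->  ([np.float64(0.5128316111288398), np.float64(-0.29996987509024664), 0.0155], (58.5,)) 3 rows
[[-0.1, -0.03, 3.02], [0.001, 0.0, 0.002]],[[-0.1, -0.03, 3.02], [0.001, 0.0, 0.002]],[[-0.1, -0.02, 3.02], [0.001, 0.0, 0.002]],
```

```bash
python3 -m crank '[[[-0.1,-0.05,2.5],[0,0,0]],[[-0.1,-0.02,2.5],[0,0,0]],[[-0.08,0,1.8],[0,0,0]],[[0,0,1],[0,0,0]],[[0,0,0.6],[0,0,0]],[[0,0,0.4],[0,0,0]],[[0,0,0.2],[0,0,0]],[[0,0,0],[0,0,0]],[[0,0,0],[0,0,0]]]'
python3 -m crank '[[[0,0,0],[0,0,0]]]'
```

```text
time_s: 16.15
position: [0.5121, -0.3002, 0.0146]
tcp_rot: [[0.518, 0.855, 0.001], [0.855, -0.518, -0.001], [-0.0, 0.001, -1.0]]
force: [-0.1, -0.2, 0.6]
opening: 0.997
time_s: 16.25
position: [0.512, -0.3001, 0.0145]
tcp_rot: [[0.518, 0.855, 0.001], [0.855, -0.518, -0.001], [-0.0, 0.001, -1.0]]
force: [-0.6, 0.3, -0.3]
opening: 0.997
```

```bash
python3 -m crank '[[[0,0,0],[0,0,0]],[[0,0,0],[0,0,0]],[[0,0,0],[0,0,0]],[[0,0,0],[0,0,0]],[[0,0,0],[0,0,0]],[[0,0,0],[0,0,0]]]' 1
python3 -m crank '[[[0,0,-1],[0,0,0]],[[0,0,-2],[0,0,0]],[[0,0,-4],[0,0,0]],[[0,0,-4],[0,0,0]],[[0,0,-4],[0,0,0]],[[0,0,-4],[0,0,0]],[[0,0,-4],[0,0,0]],[[0,0,-3],[0,0,0]],[[0,0,-2],[0,0,0]],[[0,0,0],[0,0,0]]]'
python3 - <<'E'
from h import *
plan([([.628,.092,.29],(89.4,))])
E
```

```text
time_s: 16.85
position: [0.5117, -0.2999, 0.014]
tcp_rot: [[0.518, 0.855, -0.0], [0.855, -0.518, -0.0], [-0.0, -0.0, -1.0]]
force: [-0.2, 0.3, -1.2]
opening: 0.586
time_s: 17.85
position: [0.5128, -0.3007, 0.2977]
tcp_rot: [[0.518, 0.855, 0.005], [0.855, -0.518, -0.005], [-0.001, 0.007, -1.0]]
force: [0.4, 0.1, -3.3]
opening: 0.584
->  ([0.628, 0.092, 0.29], (89.4,)) 11 rows
[[3.6, -0.95, 0.06], [0.001, 0.0, -0.049]],[[3.64, -0.78, 0.06], [0.001, 0.0, -0.049]],[[3.67, -0.6, 0.06], [0.001, 0.0, -0.049]],[[3.7, -0.42, 0.06], [0.001, 0.0, -0.049]],[[3.71, -0.24, 0.06], [0.001, 0.0, -0.049]],[[3.72, -0.06, 0.07], [0.001, 0.0, -0.049]],[[3.72, 0.12, 0.07], [0.001, 0.0, -0.049]],[[3.71, 0.3, 0.07], [0.001, 0.0, -0.049]],[[3.69, 0.48, 0.07], [0.001, 0.0, -0.049]],[[3.66, 0.66, 0.07], [0.001, 0.0, -0.049]],[[3.63, 0.83, 0.07], [0.001, 0.0, -0.049]],
```

```bash
python3 -m crank '[[[3.6,-0.9,0],[0,0,-0.049]],[[3.6,-0.8,0],[0,0,-0.049]],[[3.7,-0.6,0],[0,0,-0.049]],[[3.7,-0.4,0],[0,0,-0.049]],[[3.7,-0.2,0],[0,0,-0.049]],[[3.7,-0.1,0],[0,0,-0.049]],[[3.7,0.1,0],[0,0,-0.049]],[[3.7,0.3,0],[0,0,-0.049]],[[3.7,0.5,0],[0,0,-0.049]],[[3.7,0.6,0],[0,0,-0.049]],[[3.6,0.8,0],[0,0,-0.049]],[[0,0,0],[0,0,0]]]'
python3 -m crank '[[[0,0,2],[0,0,0]],[[0,0,3],[0,0,0]],[[0,0,2],[0,0,0]],[[0,0,0.8],[0,0,0]],[[0,0,0],[0,0,0]],[[0,0,0],[0,0,0]],[[0,0,0],[0,0,0]],[[0,0,0],[0,0,0]],[[0,0,0],[0,0,0]]]'
python3 - <<'E'
from h import *
c=capture("wrist");s=read_state();p,R=s["position"],s["tcp_rot"];print(p)
crop(c,190,190,320,290,6,"p.png")
t=np.linspace(0,2*np.pi,73)
for r in (.026,.010):
        P=np.c_[r*np.cos(t),r*np.sin(t),0*t-.019]@R.T+p
        q=proj(c,P);q=(q-[190,190])*6+2.5;print(r,q.min(0),q.max(0))
E
```

```text
time_s: 19.05
position: [0.6249, 0.0974, 0.2916]
tcp_rot: [[0.0, 1.0, -0.003], [1.0, -0.0, 0.003], [0.003, -0.003, -1.0]]
force: [0.1, -0.8, -3.6]
opening: 0.586
time_s: 19.95
position: [0.626, 0.0925, 0.217]
tcp_rot: [[0.006, 1.0, 0.002], [1.0, -0.006, -0.0], [-0.0, 0.002, -1.0]]
force: [-1.2, 0.0, -3.0]
opening: 0.585
[0.62591764 0.09247183 0.21680798]
0.026 [ 46.50434246 115.65386186] [696.03359827 696.54502167]
0.01 [246.44777351 306.37832922] [496.18156275 529.36730807]
```

View pics/p.png

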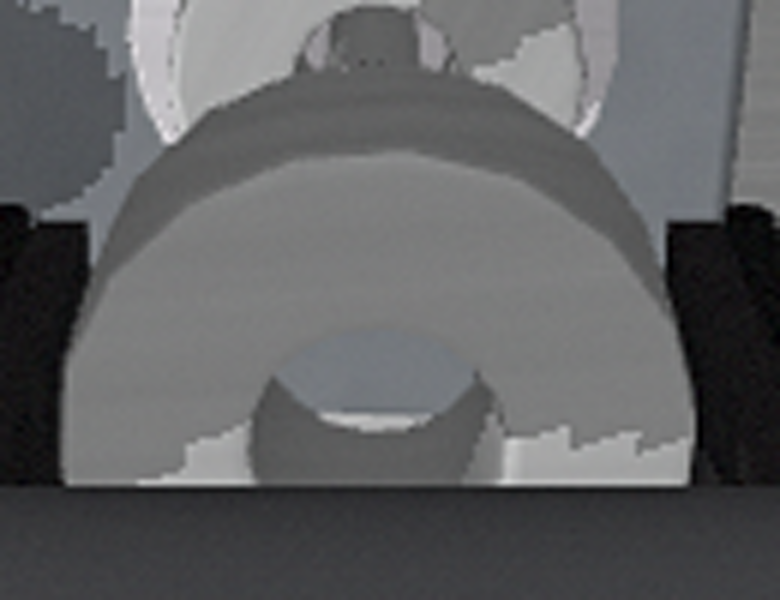

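```bash
python3 -m crank '[[[0,0.15,0.5],[0,0,0]],[[0,0,1],[0,0,0]],[[0,0,1],[0,0,0]],[[0,0,0.6],[0,0,0]],[[0,0,0],[0,0,0]],[[0,0,0],[0,0,0]],[[0,0,0],[0,0,0]],[[0,0,0],[0,0,0]]]'
python3 - <<'E'
from h import *
c=capture("wrist");s=read_state();p,R=s["position"],s["tcp_rot"];print(p)
crop(c,190,190,320,290,6,"q.png")
E
```

```text
time_s: 20.8
position: [0.6275, 0.0925, 0.1855]
tcp_rot: [[0.006, 1.0, 0.001], [1.0, -0.006, 0.0], [0.0, 0.001, -1.0]]
force: [-0.2, -0.3, -2.7]
opening: 0.581
[0.62742546 0.0924688  0.18551942]
```

View pics/q.png

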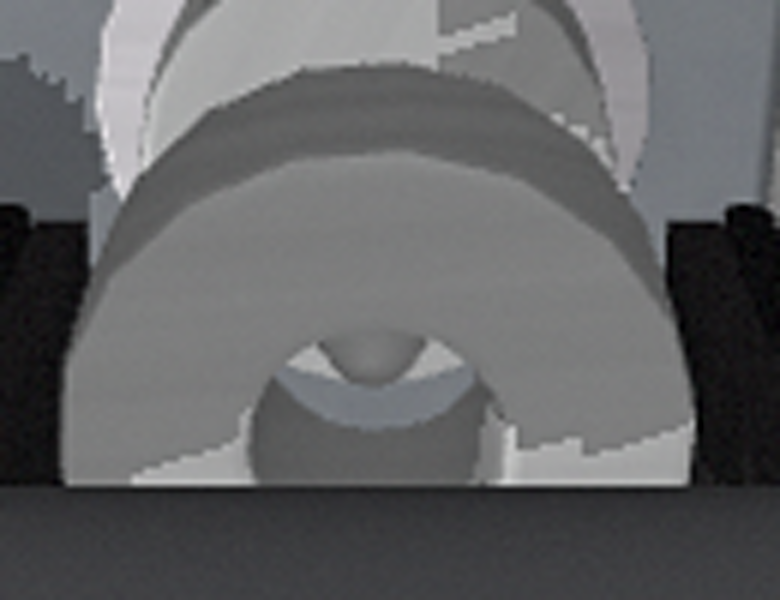

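```bash
python3 -m crank '[[[0,0,0.5],[0,0,0]],[[0,0,0.7],[0,0,0]],[[0,0,0.7],[0,0,0]],[[0,0,0.6],[0,0,0]],[[0,0,0.4],[0,0,0]],[[0,0,0.2],[0,0,0]],[[0,0,0.1],[0,0,0]],[[0,0,0],[0,0,0]],[[0,0,0],[0,0,0]],[[0,0,0],[0,0,0]]]'
python3 - <<'E'
from h import *
c=capture("wrist");s=read_state();p,R=s["position"],s["tcp_rot"];print(p)
crop(c,190,190,320,290,6,"r.png")
k=capture("scene"); crop(k,250,150,350,250,6,"r2.png")
E
```

```text
time_s: 21.85
position: [0.6273, 0.0925, 0.1534]
tcp_rot: [[0.006, 1.0, 0.001], [1.0, -0.006, 0.0], [0.0, 0.001, -1.0]]
force: [-0.2, -1.3, -3.4]
opening: 0.583
[0.62730315 0.09246435 0.15338238]
```

View pics/r.png

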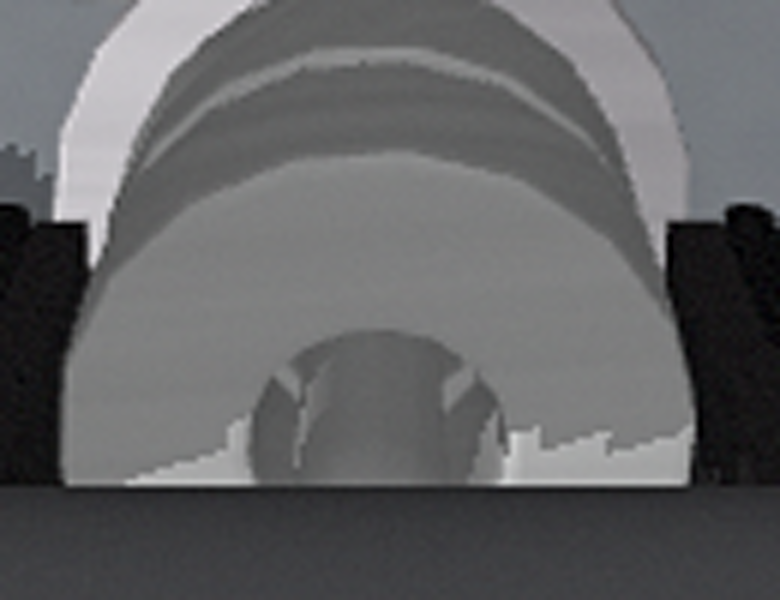

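View pics/r2.png

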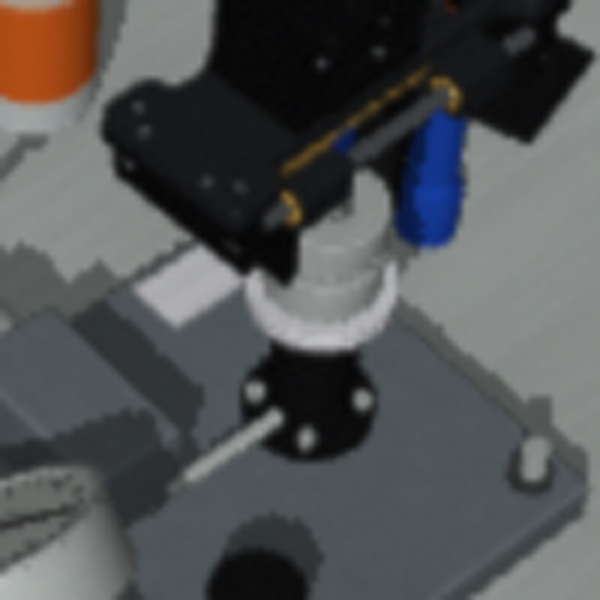

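```bash
python3 -m crank '[[[0,0,0.2],[0,0,0]],[[0,0,0.15],[0,0,0]],[[0,0,0.05],[0,0,0]],[[0,0,0],[0,0,0]],[[0,0,0],[0,0,0]]]'
python3 -m crank '[[[0,0,0],[0,0,0]],[[0,0,0],[0,0,0]],[[0,0,0],[0,0,0]],[[0,0,0],[0,0,0]]]' -1
python3 -m crank '[[[0,0,-1.5],[0,0,0]],[[0,0,-3],[0,0,0]],[[0,0,-3],[0,0,0]],[[0,0,-3],[0,0,0]],[[0,0,-3],[0,0,0]],[[0,0,-0.5],[0,0,0]],[[0,0,0],[0,0,0]],[[0,0,0],[0,0,0]],[[0,0,0],[0,0,0]]]'
python3 - <<'E'
from h import *
c=capture("wrist");s=read_state();p,R=s["position"],s["tcp_rot"];print(p)
cv2.imwrite("pics/s.png",c["pixels"][:,:,::-1])
import pickle;pickle.dump(c,open("s.pkl","wb"));crop(c,200,110,320,220,6,"s2.png")
k=capture("scene"); crop(k,190,90,390,240,4,"s3.png");cv2.imwrite("pics/s4.png",k["pixels"][:,:,::-1])
E
```

```text
time_s: 22.45
position: [0.627, 0.0925, 0.149]
tcp_rot: [[0.006, 1.0, -0.0], [1.0, -0.006, -0.0], [-0.0, -0.0, -1.0]]
force: [-0.4, -0.3, -1.1]
opening: 0.582
time_s: 22.85
position: [0.6275, 0.0924, 0.1494]
tcp_rot: [[0.006, 1.0, 0.001], [1.0, -0.006, -0.0], [-0.0, 0.001, -1.0]]
force: [-0.2, 0.5, -0.3]
opening: 0.865
time_s: 23.75
position: [0.626, 0.0925, 0.287]
tcp_rot: [[0.006, 1.0, -0.004], [1.0, -0.006, 0.0], [0.0, -0.004, -1.0]]
force: [-0.4, -0.2, -0.0]
opening: 0.999
[0.62621561 0.09244831 0.28712389]
```

View pics/s2.png

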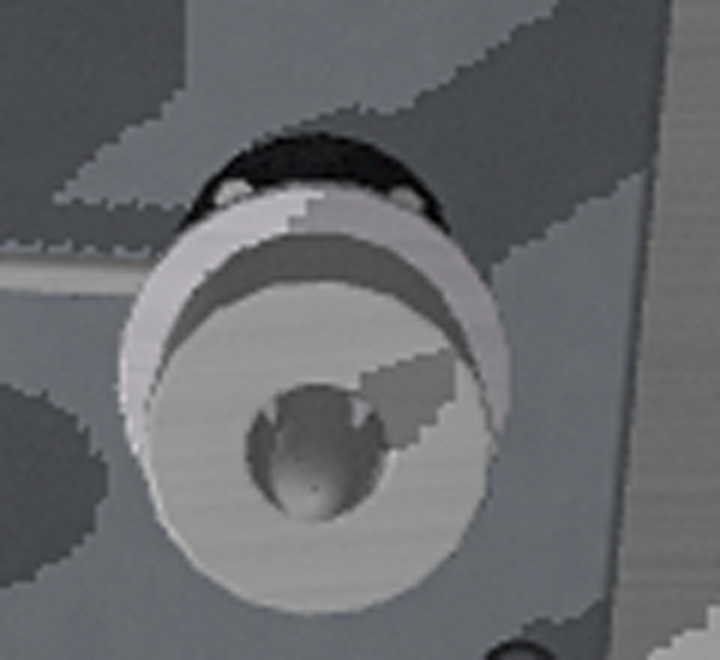

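View pics/s.png

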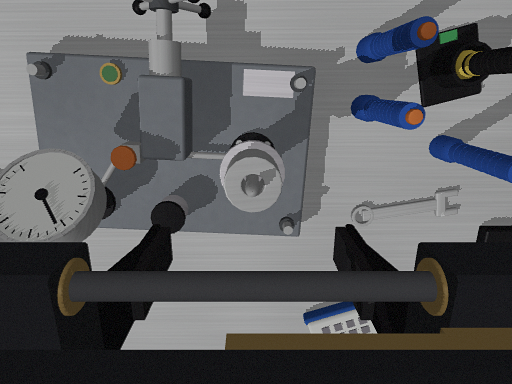

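View pics/s3.png

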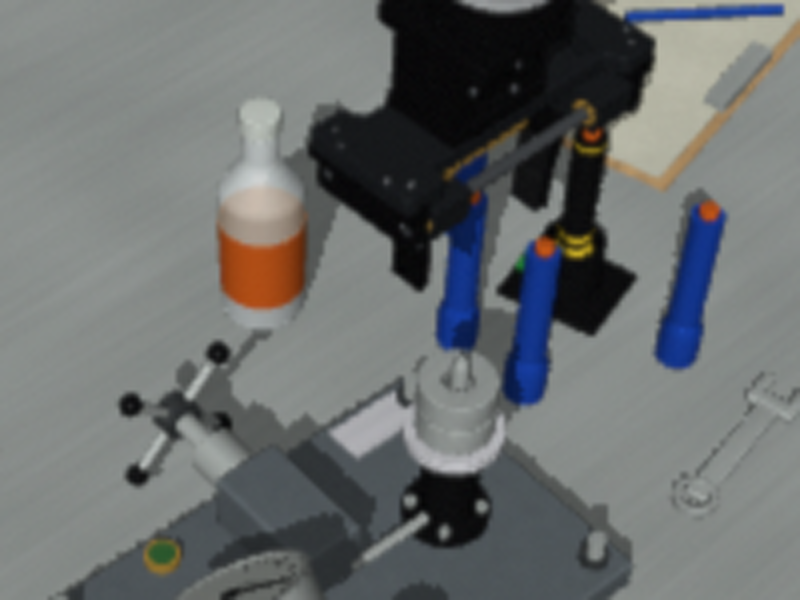

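```bash
python3 -m crank '[[[3.4,-1.5,0],[0,0,0]],[[3.4,-1.5,0],[0,0,0]],[[3.5,-1.5,0.5],[0,0,0]],[[3.5,-1.5,0.5],[0,0,0]],[[3.5,-1.5,0.5],[0,0,0]],[[3.5,-1.4,0.5],[0,0,0]],[[3.5,-1.3,0.5],[0,0,0]],[[0,0,0],[0,0,0]],[[0,0,0],[0,0,0]],[[0,0,0],[0,0,0]],[[0,0,0],[0,0,0]],[[0,0,0],[0,0,0]]]'
python3 - <<'E'
from h import *
c=capture("wrist");s=read_state();p,R=s["position"],s["tcp_rot"];print(p)
cv2.imwrite("pics/t.png",c["pixels"][:,:,::-1])
import pickle;pickle.dump(c,open("t.pkl","wb"));print(proj(c,[[.5246,.3357,.162],[.521,.335,.053]]))
k=capture("top");crop(k,260,120,320,180,8,"t3.png");pickle.dump(k,open("top.pkl","wb"))
k=capture("scene");crop(k,210,210,290,300,8,"t4.png");pickle.dump(k,open("sc.pkl","wb"))
E
```

```text
time_s: 25.05
position: [0.5273, 0.3349, 0.2642]
tcp_rot: [[0.008, 1.0, 0.0], [1.0, -0.008, -0.0], [-0.0, 0.0, -1.0]]
force: [-0.7, 0.2, 1.0]
opening: 0.999
[0.52716739 0.33506014 0.26421715]
[[252.69578811 183.55099716]
 [251.95112653 153.37990341]]
```

View pics/t.png

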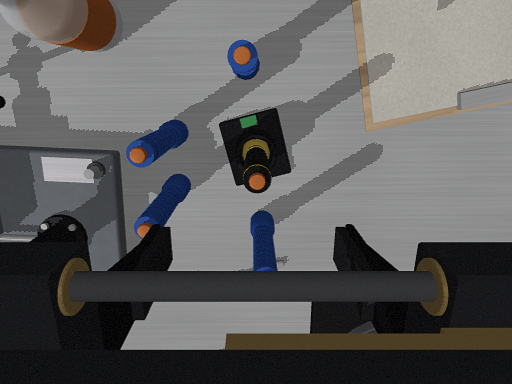

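View pics/t3.png

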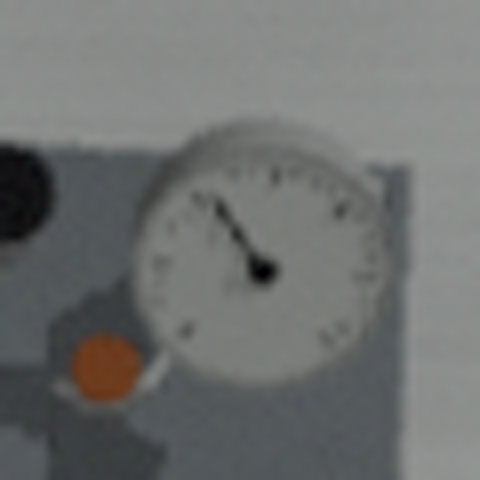

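View pics/t4.png

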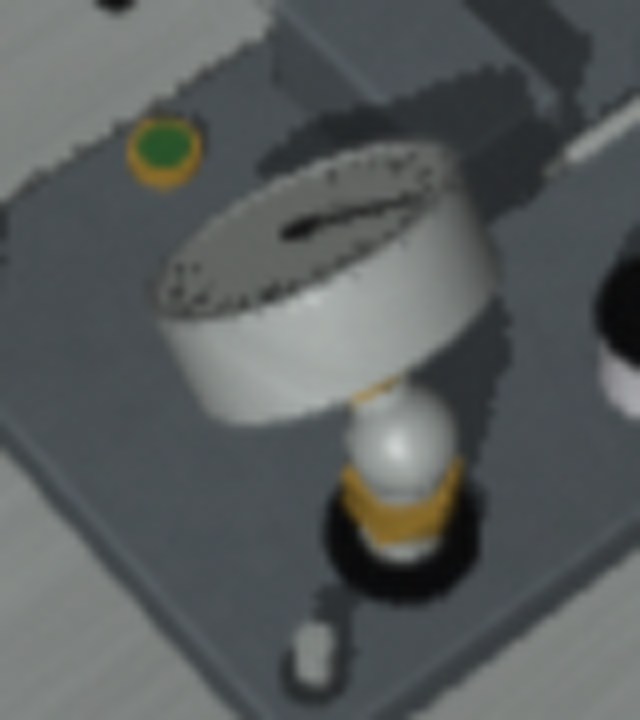

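Run:
```python
from h import *
import pickle
t=pickle.load(open("t.pkl","rb"));L=lambda f:pickle.load(open(f,"rb"))
T=ray(t,257.2,181.5,.162);print("tail",T,read_state()["position"])
from scipy.optimize import least_squares
obs=[(L("top.pkl"),292.4,153.3),(L("sc.pkl"),246.8,238.3),(L("s.pkl"),41,194),(L("j.pkl"),58.5,191)]
f=lambda X:np.concatenate([proj(c,X)[0]-[u,v] for c,u,v in obs])
r=least_squares(f,[.64,-.108,.146]);print("dial",r.x,r.fun.round(2))
plan([([T[0],T[1],.118],(89.5,))])
```

```text
tail [0.52287211 0.33942122 0.162     ] [0.52695194 0.33538175 0.26419297]
dial [ 0.64302471 -0.10855676  0.14660209] [-0.73  0.34  0.25  0.32 -0.07 -0.06 -0.17  0.06]
->  ([np.float64(0.5228721134088508), np.float64(0.33942122198359476), 0.118], (89.5,)) 4 rows
[[0.1, -0.1, 3.65], [0.0, 0.0, 0.0]],[[0.1, -0.1, 3.65], [0.0, 0.0, 0.0]],[[0.1, -0.1, 3.65], [0.0, 0.0, 0.0]],[[0.1, -0.1, 3.65], [0.0, 0.0, 0.0]],
```

```bash
python3 -m crank '[[[0.4,-0.4,0],[0,0,0]],[[0,0,3],[0,0,0]],[[0,0,3],[0,0,0]],[[0,0,3],[0,0,0]],[[0,0,2.5],[0,0,0]],[[0,0,1.5],[0,0,0]],[[0,0,1],[0,0,0]],[[0,0,0.6],[0,0,0]],[[0,0,0],[0,0,0]],[[0,0,0],[0,0,0]],[[0,0,0],[0,0,0]]]'
python3 - <<'E'
from h import *
c=capture("wrist");print(read_state()["position"],read_state()["force"]);cv2.imwrite("pics/u.png",c["pixels"][:,:,::-1])
E
```

```text
time_s: 26.3
position: [0.5232, 0.3404, 0.1191]
tcp_rot: [[0.006, 1.0, 0.002], [1.0, -0.006, 0.001], [0.001, 0.002, -1.0]]
force: [1.1, -1.0, 0.4]
opening: 1.004
[0.52315211 0.34036743 0.11905976] [ 0.31575213  0.40590189 -0.35547319]
```

View pics/u.png

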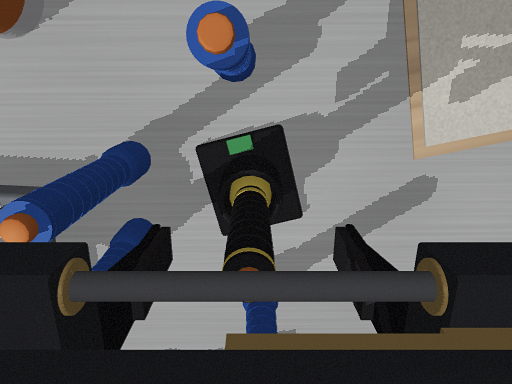

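Run:
```python
from h import *
c=capture("wrist");s=read_state();p=s["position"]
print(proj(c,[[p[0]+d,p[1],.162] for d in (-.006,0,.006)]));crop(c,210,180,300,280,7,"v.png")
print(proj(c,[[p[0]+d,p[1],.053] for d in (-.006,0,.006)]))
```

```text
[[251.07887844 276.32923974]
 [251.19128376 289.11790988]
 [251.30083184 301.58150301]]
[[251.4943426  192.99191365]
 [251.55524674 200.87763947]
 [251.61526531 208.64870303]]
```

View pics/v.png

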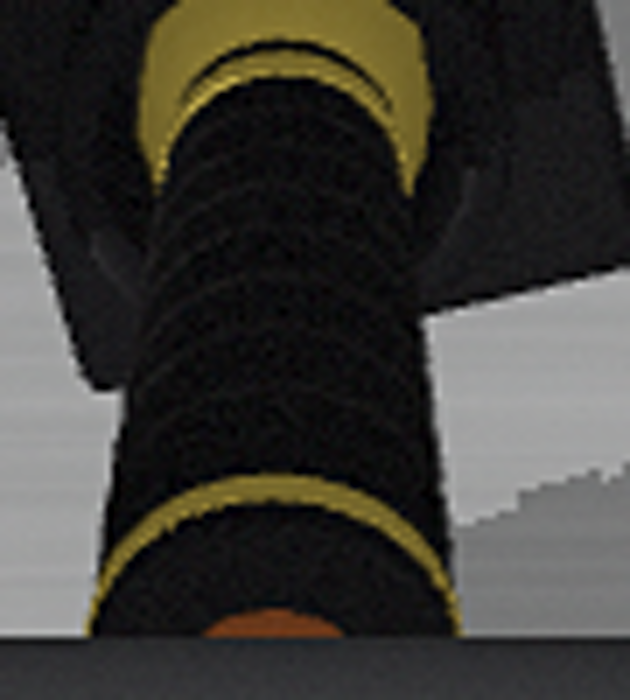

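```bash
python3 -m crank '[[[-0.1,-0.25,0],[0,0,0]],[[0,0,0],[0,0,0]],[[0,0,0],[0,0,0]]]'
python3 -m crank '[[[0,0,0],[0,0,0]],[[0,0,0],[0,0,0]],[[0,0,0],[0,0,0]],[[0,0,0],[0,0,0]],[[0,0,0],[0,0,0]],[[0,0,0],[0,0,0]],[[0,0,0],[0,0,0]],[[0,0,0],[0,0,0]]]' 1
python3 -m crank '[[[0,0,-0.5],[0,0,0]],[[0,0,-1],[0,0,0]],[[0,0,-2],[0,0,0]],[[0,0,-2.5],[0,0,0]],[[0,0,-3],[0,0,0]],[[0,0,-3],[0,0,0]],[[0,0,-3],[0,0,0]],[[0,0,-2],[0,0,0]],[[0,0,-1],[0,0,0]],[[0,0,0],[0,0,0]],[[0,0,0],[0,0,0]],[[0,0,0],[0,0,0]]]'
python3 - <<'E'
from h import *
c=capture("wrist");s=read_state();print(s["position"],s["joint_positions"]);cv2.imwrite("pics/w.png",c["pixels"][:,:,::-1])
k=capture("scene");crop(k,250,0,400,200,4,"w2.png")
E
```

```text
time_s: 26.7
position: [0.52, 0.3391, 0.1182]
tcp_rot: [[0.006, 1.0, 0.0], [1.0, -0.006, 0.0], [0.0, 0.0, -1.0]]
force: [-0.0, 0.2, -0.7]
opening: 1.001
time_s: 27.5
position: [0.5201, 0.3391, 0.1181]
tcp_rot: [[0.006, 1.0, 0.0], [1.0, -0.006, 0.0], [0.0, 0.0, -1.0]]
force: [-0.1, -0.1, 0.7]
opening: 0.355
time_s: 28.7
position: [0.5191, 0.3387, 0.2964]
tcp_rot: [[0.006, 1.0, -0.003], [1.0, -0.006, -0.001], [-0.001, -0.003, -1.0]]
force: [-0.8, -0.9, -0.7]
opening: 0.271
[0.51926612 0.33871046 0.29635879] [ 2.28028143e+01  2.58391324e+01  7.75324423e+01 -1.73078574e-03
  7.68193700e+01 -6.68618413e+01]
```

View pics/w.png

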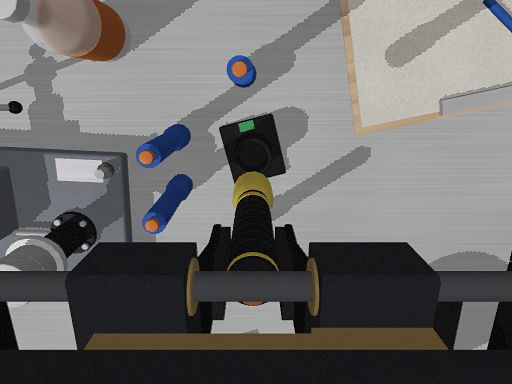

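View pics/w2.png

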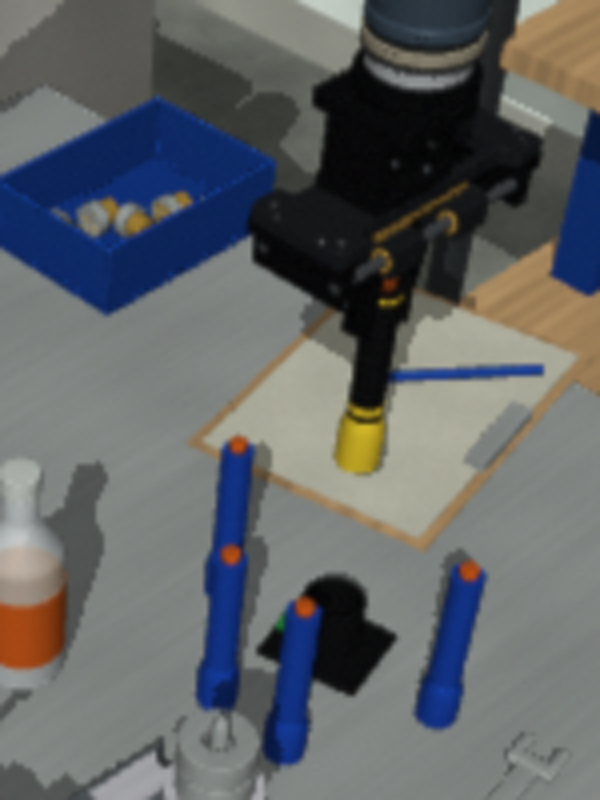

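Run:
```python
from h import *
c=capture("wrist");s=read_state();p,R=s["position"],s["tcp_rot"];print(p)
t=np.linspace(0,2*np.pi,60)
def bb(cc,z,r):
    q=proj(cc,np.c_[r*np.cos(t),r*np.sin(t),0*t+z]@R.T+p);return np.r_[q.min(0),q.max(0)].round(1)
for z in (.096,.106,.116): print(z,bb(c,z,.016))
print("tailbtn",bb(c,-.044,.007),"shoulder",bb(c,-.036,.012),"head top",bb(c,.076,.016))
crop(c,200,160,310,270,7,"x.png")
k=capture("scene");crop(k,310,60,370,130,10,"x2.png")
for z in (.096,.106,.116,.076,-.044): print(z,((bb(k,z,.016 if z>0 else .007)-[310,60,310,60])*10).round())
```

```text
[0.51957901 0.33887121 0.2967332 ]
0.096 [232.1 170.  271.7 207.8]
0.106 [232.8 167.1 271.  203.7]
0.116 [233.5 164.3 270.4 199.8]
tailbtn [234.3 276.3 268.6 305.9] shoulder [223.7 255.4 279.4 304.2] head top [230.6 176.6 273.2 216.9]
0.096 [224. 464. 340. 539.]
0.106 [220. 492. 335. 567.]
0.116 [215. 520. 330. 595.]
0.076 [233. 407. 351. 481.]
-0.044 [326.  51. 382.  83.]
```

View pics/x.png

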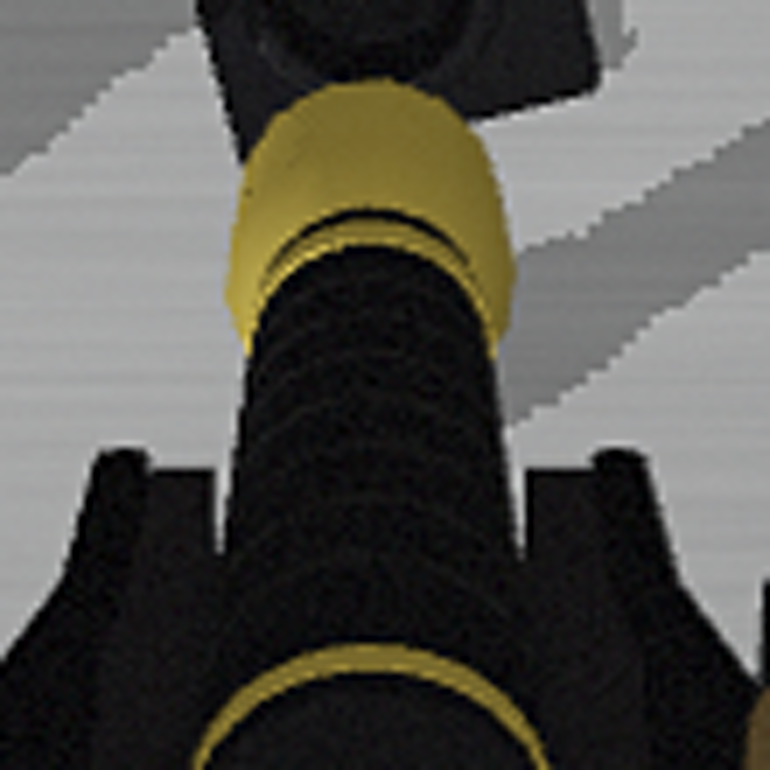

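View pics/x2.png

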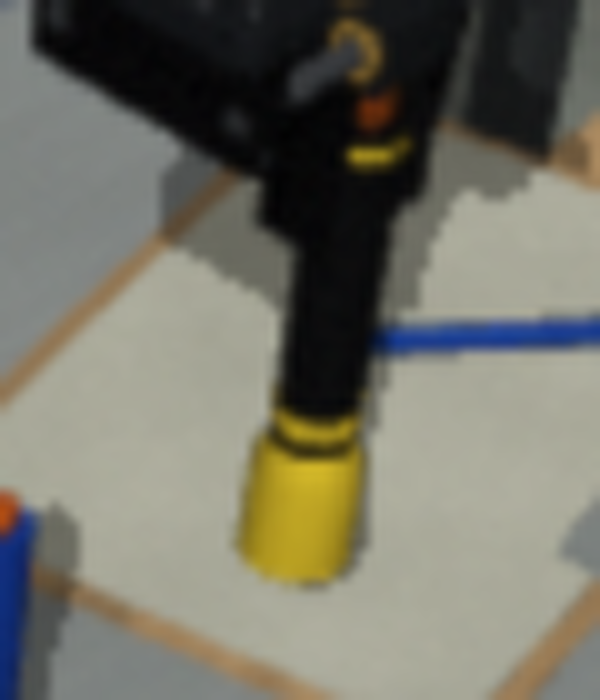

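```bash
python3 -m crank '[[[-1.5,-0.2,-1.5],[0,0,0]],[[-3,-0.2,-1.5],[0,0,0]],[[-3.6,-0.2,-1.5],[0,0,0]],[[-3.6,-0.3,-1.5],[0,0,0]],[[-3.6,-0.3,-0.5],[0,0,0]],[[-3.6,-0.3,0],[0,0,0]],[[-3.6,-0.3,0],[0,0,0]],[[-3.6,-0.3,0],[0,0,0]],[[-3.6,-0.3,0],[0,0,0]],[[-3.6,-0.3,0],[0,0,0.02]],[[-3.6,-0.3,0],[0,0,0.02]],[[-3.6,-0.3,0],[0,0,0]]]'
python3 -m crank '[[[-2,0,0],[0,0,0]],[[-1,0,0],[0,0,0]],[[0,0,0],[0,0,0]],[[0,0,0],[0,0,0]]]'
python3 - <<'E'
from h import *
n=np.array([-.642,.035,.766]);D=np.array([.643,-.1086,.1466])
s=read_state();print(s["joint_positions"])
plan([(D+.25*n,(86.9,-40))])
E
```

```text
time_s: 30.1
position: [0.4817, -0.0676, 0.3643]
tcp_rot: [[0.046, 0.999, 0.001], [0.999, -0.046, -0.001], [-0.001, 0.001, -1.0]]
force: [0.5, -1.2, -0.8]
opening: 0.267
time_s: 30.5
position: [0.4809, -0.0949, 0.3634]
tcp_rot: [[0.046, 0.999, 0.0], [0.999, -0.046, 0.001], [0.001, 0.0, -1.0]]
force: [0.3, -0.1, -0.8]
opening: 0.268
[-2.42738313e+01  1.10335829e+01  8.92935445e+01  3.67360465e-02
  7.96742102e+01 -1.11655918e+02]
->  (array([ 0.4825 , -0.09985,  0.3381 ]), (86.9, -40)) 5 rows
[[-0.1, 0.04, 0.51], [-0.14, -0.001, 0.002]],[[-0.1, -0.03, 0.51], [-0.14, -0.001, 0.002]],[[-0.1, -0.1, 0.5], [-0.14, -0.001, 0.002]],[[-0.1, -0.17, 0.48], [-0.14, -0.001, 0.002]],[[-0.1, -0.24, 0.45], [-0.14, -0.001, 0.002]],
```

```bash
python3 -m crank '[[[-0.1,0,0.2],[-0.1,0,0]],[[-0.1,0,0.3],[-0.1,0,0]],[[-0.1,0,0.4],[-0.1,0,0]],[[-0.1,-0.1,0.4],[-0.1,0,0]],[[-0.1,-0.1,0.4],[-0.1,0,0]],[[0,-0.1,0.4],[-0.1,0,0]],[[0,-0.2,0.3],[-0.1,0,0]],[[0,0,0],[0,0,0]],[[0,0,0],[0,0,0]],[[0,0,0],[0,0,0]],[[0,0,0],[0,0,0]],[[0,0,0],[0,0,0]]]'
python3 - <<'E'
from h import *
n=np.array([-.642,.035,.766]);D=np.array([.643,-.1086,.1466])
s=read_state();p,R=s["position"],s["tcp_rot"];print(p,s["joint_positions"])
plan([(D+.25*n,(86.9,-40))])
l=p+.11*R[:,2];print("lens",l,"dial in lens",[R[:,0]@(D-l),R[:,1]@(D-l),R[:,2]@(D-l)],"ang",np.degrees(np.arccos(-R[:,2]@n/np.linalg.norm(n))))
for nm in ("wrist","scene","top"):
    c=capture(nm);cv2.imwrite(f"pics/y_{nm}.png",c["pixels"][:,:,::-1])
E
```

```text
time_s: 31.7
position: [0.4851, -0.1001, 0.3394]
tcp_rot: [[0.043, 0.77, 0.637], [0.999, -0.033, -0.027], [0.001, 0.637, -0.771]]
force: [-0.2, 0.6, -1.3]
opening: 0.265
[ 0.48509419 -0.10011426  0.3393667 ] [ -38.91308359   -0.55461097  119.10001889   41.25835308   35.09315483
 -155.3116968 ]
->  (array([ 0.4825 , -0.09985,  0.3381 ]), (86.9, -40)) 1 rows
[[0.02, -0.28, -0.07], [-0.007, -0.008, 0.008]],
lens [ 0.55513266 -0.10305756  0.25459672] dial in lens [np.float64(-0.0018492751819693238), np.float64(-0.000988422290804966), np.float64(0.13932079138385023)] ang 0.620736426761916
```

View pics/y_wrist.png

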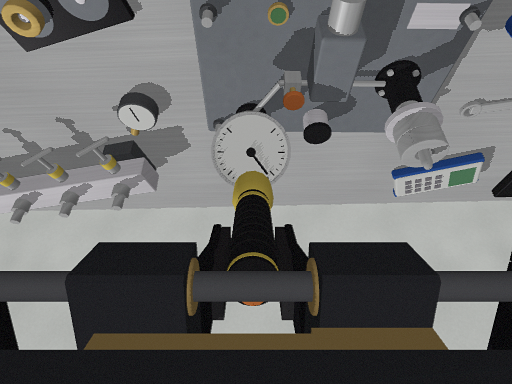

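View pics/y_scene.png

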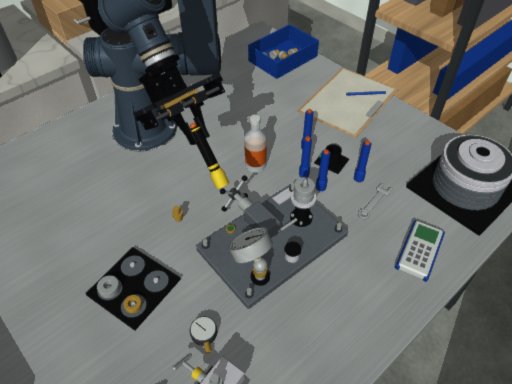

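View pics/y_top.png

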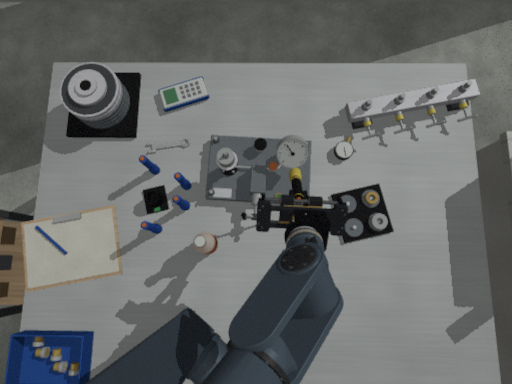

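```bash
python3 -m crank '[[[0,0,0],[0,0,0]],[[0,0,0],[0,0,0]],[[0,0,0],[0,0,0]]]'
python3 - <<'E'
from h import *
s=read_state();print(abs(s["qvel"]).max(),s["opening"])
bot.hand_in()
E
```

```text
time_s: 32.15
position: [0.4843, -0.1, 0.3387]
tcp_rot: [[0.044, 0.77, 0.636], [0.999, -0.035, -0.027], [0.002, 0.637, -0.771]]
force: [-0.5, -0.2, -0.6]
opening: 0.265
0.1588857609179542 0.2653537367979944
the job is handed in; nothing more can be done
```

I stacked two of the steel weights on the carrier and handed the job in at about 32 s. The arm was still holding the lit torch, aimed at the gauge dial. The hand-in gave no verdict.

**Weights:** In the wrist view after release, both rings lie flat one on the other, centred on the spindle. In the final pictures the third steel weight and the brass one look unmoved on the board, and the other bench items look undisturbed.

**Torch:** I worked these figures out from the arm pose and the dial position found in the cameras:

| Check | Estimate |
|---|---|
| Lens to dial centre | about 139 mm |
| Beam off dial centre | about 2 mm |
| Beam off square | about 0.6° |
| Lens height | about 0.25 m |

The arm was at rest and the gripper held at about 23 mm opening, which fits the 24 mm torch body.

**Disagreements:**
- **Torch angle:** the wrist view suggests the torch may sit a degree or so off in the jaws, which would shift the beam by up to about 7 mm (the limit is 35 mm).
- **Torch position:** the scene camera put the torch about 7 mm to one side of where the arm pose put it. That is more than the stated 2 mm calibration.
- **Pose readings:** readings taken while the arm was still settling were off by several mm, so I used settled ones for the placings.

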